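Hang the slide carrier on the drip stand behind its drop keeper

ROBOT

A 7-joint arm with a two-finger parallel gripper is mounted at the origin on a cart in front of the work surface, level with it; the furniture and walls round the work are solid. World frame = base frame: x ahead of the robot, y to its left, z up, the work surface at z = 0. Lengths are in m, angles in rad, forces in N, time in s.
With the tool pointing down it reaches from about 0.4 to 0.875 m from the base axis. Payload 19.3 kg.
Tool frame: the origin (TCP) lies on the mounting face of the last link; the fingertips stand 173 mm ahead of it and the grasp point (between the pads) lies 155 mm ahead of it; z points along the fingers, y is the direction in which the jaws open and shut (so a half turn about z gives the same grasp; the last joint's range is limited). The gripper opens to 85 mm and grips with 20 to 120 N. Pads are 22 mm wide; open, the fingers measure 114 mm over their backs; the gripper's body (76 mm by 85 mm) begins 54 mm behind the grasp point. The pads swing forward as they close: fully open they stand 13 mm farther back than shut.
Start: joints at [-1.337, 0.521, -0.036, 1.599, 0.021, 1.021, -0.113], TCP at [0.187, 0.596, 0.405] pointing down, gripper open.
Joint ranges: [-2.91, 2.91], [-0.3, 2.13], [-1.5, 1.42], [0.17, 2.43], [-1.26, 4.41], [0.16, 1.93], [-2.52, 2.52]. Speed limits (rad/s): [1.89, 1.89, 2.39, 2.39, 3.01, 3.01, 3.01].

INTERFACE

Orientations are given as a unit quaternion [w, x, y, z].
In Python, from workcell import manip, viewer, job, finder gives the robot as it stands. The module is installed in compiled form; this text tells all that it offers.
- The arm moves only by the tool arm_command, never from a script. Its argument "targets" is a list of rows, each a list of 3 entries, a list of its own where there are three numbers: the turn, a rotation vector about the world's x, y, z in rad, then the shift along the world's x, y, z in cm, then the opening, from -1 (shut) to 1 (fully open), so that 0 is half open. In form: [[[rx, ry, rz], [dx, dy, dz], jaw], ...]. A call has 1 to 5 rows; each row shifts and turns the commanded pose from where the row before left it; what a row does not reach is not made up. A row lasts 1/12 s, in which the tool goes at most 41.7 mm and 7.16 degrees, less where a joint would pass 70% of its speed; a pose out of reach is approached as far as the arm can. A call with a gripper value outside its range is refused whole. The fingers move at their own pace and stop on an object; "newtons" is the grip in N (left out, the last holds). Time passes only in rows, so rows that do not move let the fingers close. It gives the time, the measured TCP pose, the force and the opening at its end, in the units of the state.
- manip.read_state(): the state, without advancing time (a new reading comes with each control period).
- viewer.snapshot(name): name is "scene" or "top" or "wrist"; returns the picture (384x512x3 uint8, blue, green, red); there is no depth.
- viewer.camera_params(name): a dict with "camera_matrix" (3x3 intrinsics, pixels), "xyz" and "attitude" of the camera in the world; the wrist camera has in their place "mount" (4x4, takes a point from camera to tool coordinates, whose origin is the TCP and whose axes are the flange's). Camera axes: x right, y down, z forward; pixel columns grow to the right and rows downward; lengths in m; the calibration is good to about 2 mm. A picture is of the moment at which its call begins: read the wrist's pose just before it. camera_params takes no time and is no camera call.
- job.finish_job(): hands the job in, once; it reports no verdict.
Trained networks look in the newest picture that a camera, given by its name, has taken for a name from the list of things; names that differ only in an ending like _2 or _b are one class to them, and where a whole thing is asked for, a point or a joint stands for the part that bears it (a point fixed in the world has none). Each returns a list of dicts, best first, with "p" (0 to 1); they miss things now and then, are a little off and sometimes report something else, mostly with a low value. They report only what shows in the picture. A call takes as long as a camera call.
- finder.recognise(camera, label): "box" ([left, top, right, bottom] in pixels, round what is visible of it).
The state is a dict: "t": time; "joint_positions": joint angles; "qd": joint speeds; "joint_torque": joint torques, N m; "tcp_pos": TCP position; "tool_rot": TCP orientation; "contact_force": force on the tool from outside, world axes, zero at the start; "torque": the same for the moment, N m; "width": finger opening in m.
Only numpy, scipy, OpenCV 4.12 (cv2) and the standard library are available. Lean on these libraries where they do the work, as an engineer would, in place of code of your own. Each camera call takes 0.05 s, during which the arm holds its last target.

TASK

Pick up the steel slide carrier by its black handle, thread its eye onto the peg of the drip stand, and push it in so that the eye itself lifts the gravity flap and the flap falls shut behind it; leave the carrier hanging level on the peg, locked in. How high and how far out the peg has been clamped is not known exactly: feel for it, and press on the stand only gently (below 22 N) throughout. Do not tip the carrier over and do not shift the loose things on the bench.

Things in the scene. Friction and masses are not known exactly. Their poses are not given: they have to be found in the camera images.
- carrier: Loose steel slide carrier, 0.12 to 0.2 kg. Origin on its underside, straight below the eye; z up, x from handle to eye, y across. Basket x -42..+52 mm, y +-41 mm, 30 mm high, with glass slides fixed in it. At x = 0 an upright plate, 5 mm thick in x, 32 mm wide, ends 100 mm above the underside and holds the eye. Hung by the eye it hangs level.
- eye (a point): Centre of the eye, a round through hole of 13 mm diameter, axis along the carrier's x, 85 mm above the underside. The plate is 5 mm thick, with 8.5 mm of metal above the hole. Same axes as the carrier.
- grip (a point): Grasp point in the upright black handle, 92 mm above the underside, 70 mm behind the eye. The handle is 14 mm wide in y, 20 mm deep in x, and reaches from 60 to 110 mm above the underside; take it from above, fingers closing along the carrier's y. Between carrier and stand stands a fixed box-shaped slide labeller (world x 0.48 to 0.72, y -0.23 to 0.03 m): pass nearer the robot.
- stand: Drip stand, fixed. Origin on the bench; the peg lies level above its x axis and the carrier is pushed on in +x (carrier x along stand x). Steel pan x -85..+130 mm, y +-65 mm, 14 mm high; upright rod at x = +103 mm, 230 mm high; an arm clamped to it reaches forward to the peg and flap bracket.
- peg_index (a point): Index point of the stand: its x = 0, y = 0, 165 mm above the bench, stand's axes. The clamps may hold the peg arm (peg, collar, bracket, flap together) anywhere from 14 mm below to 14 mm above index and 5 mm further out (-x) to 5 mm further in; sideways it is true. These two offsets are not measured and do not change in use; all positions below are for zero offset.
- peg_tip_index (a point): Stand x = -62 mm, index height: the peg's tip at zero offset. The peg is a steel rod of 10 mm diameter with a flat nose of 8 mm that widens to 10 mm over the first 2 mm. Behind, at x = -40 mm, begins the flap bracket, 36 mm wide, from 23 to 40 mm above the peg's axis.
- home_index (a point): Stand x = -6.5 mm, index height: along x, where the eye's centre is (at zero offset) when the carrier is fully home against the rigid stop collar, 26 mm across, at the peg's root. The eye hung on the peg has its centre 1.5 mm below the peg's axis.
- keeper (a joint): Steel gravity flap, 25 mm wide, hung on a pin 31 mm above the peg at x = -33 mm. 0: down, lower edge just above the peg at x = -22 mm; cannot swing outwards; up to 0.9 rad as it is swung in and up. An eye on the peg meets it with its centre at x = -28 mm and lifts it to about 0.5 with 1 to 3 N; it falls to 0 behind the eye once the centre is past about x = -10 mm.
- cassette_0: Bystander, loose, to be left alone: small flat block cassette, 29x40x12 mm. Origin: centre of its underside.
- mould_a: Bystander, loose, to be left alone: small stainless base mould, 31x43x12 mm. Origin: centre of its underside.
- forceps_a: Bystander, loose, to be left alone: steel forceps, 127 mm long. Origin: centre of its underside.
- petri_dish: Bystander, loose, to be left alone: clear round dish, 60 mm across, 14 mm high. Origin: centre of its underside.
- cassette_3: Bystander, loose, to be left alone: small flat block cassette, 29x40x12 mm. Origin: centre of its underside.

How it is judged:
On the way, in this order (a step that is already met when the one before it is completed fails the run):
1. the carrier is lifted clear of the bench (height (world z) of carrier above 0.04 m), for 0.2 s.
2. the eye is on the peg and lifts the flap (value of joint keeper above 0.3 rad and x of eye in the frame of peg_index between -0.037 and 0.005 m and y of eye in the frame of peg_index between -0.006 and 0.006 m and z of eye in the frame of peg_index between -0.02 and 0.02 m), for 0.05 s.
At the end, for the whole second after the job is handed in: The carrier hangs by its eye on the peg, within 0.25 rad of level, slower than 0.1 m/s; the eye is between flap and stop collar (centre at stand x -23 to +1 mm, within 6 mm sideways of the peg's line and 20 mm of the index height); the flap is down (below 0.1 rad) (value of joint keeper below 0.1 rad and x of eye in the frame of peg_index between -0.0233 and 0.001 m and y of eye in the frame of peg_index between -0.006 and 0.006 m and z of eye in the frame of peg_index between -0.02 and 0.02 m and angle between carrier's own z axis and vertical below 0.25 rad and linear speed of carrier below 0.1 m/s); the robot touches nothing.
It fails at once if the carrier presses on the stand, its peg or flap with more than 22 N (contact force between carrier and stand above 22 N).
It fails at once if the robot presses on the stand with more than 22 N (contact force between the arm and stand above 22 N).
It fails at once if the carrier is tipped by more than 0.7 rad (angle between carrier's own z axis and vertical above 0.7 rad).
It fails at once if a loose bystander is shifted by more than 30 mm (distance of any of cassette_0, mould_a, forceps_a, petri_dish, cassette_3 from where it was at the start of the episode above 0.03 m).
It also fails if it takes over 72 s, if anything falls off the work surface, if the arm or the gripper's body presses on something with over 40 N, if the wrist force passes 120 N, or if a joint passes its speed limit or range.

## Working session

There is one attempt and no reset: what is moved stays moved. The work goes in short steps, Python scripts to look and compute and a tool call to move; the robot and the scene stay as the last step left them, time stands still between calls to the robot, and variables do not carry over. Pictures are saved under pics/ and viewed, and the job is handed in when it is done.

Besides the shell and the picture viewer there is one more tool, called after "Emit:" by a JSON object that holds its "name" and its "arguments", one argument or row to a line. arm_command: Moves the arm, as the interface text tells. Its arguments: {"type":"object","properties":{"targets":{"type":"array","items":{"type":"array"}},"newtons":{"type":"number"}},"required":["targets"]}

```bash
mkdir -p pics; cat > h.py <<'E'
import numpy as np, cv2
from workcell import manip, viewer, job, finder
from scipy.spatial.transform import Rotation as R
E
python3 - <<'E'
from h import *
for n in ["scene","top"]:
    im=viewer.snapshot(n); cv2.imwrite(f"pics/{n}0.png",im)
    p=viewer.camera_params(n); print(n,p)
    for l in ["carrier","eye","grip","stand","keeper","cassette_0","mould_a","forceps_a","petri_dish"]:
        print(l,[(np.round(d["box"]),round(d["p"],2)) for d in finder.recognise(n,l)][:3])
print(viewer.camera_params("wrist"))
print(manip.read_state())
E
```

```text
scene {'camera_matrix': array([[489.69675349,   0.        , 248.28088208],
       [  0.        , 489.69675349, 190.71882201],
       [  0.        ,   0.        ,   1.        ]]), 'xyz': array([-0.78694416, -0.76674348,  1.0472029 ]), 'attitude': array([-0.4263052 ,  0.76676303, -0.41285098,  0.24472923])}
carrier [(array([323., 224., 358., 263.]), 0.72), (array([197., 135., 251., 209.]), 0.64)]
eye [(array([325., 220., 360., 259.]), 0.86)]
grip [(array([324., 222., 360., 260.]), 0.84), (array([263., 230., 275., 243.]), 0.45)]
stand [(array([198., 133., 255., 212.]), 0.86)]
keeper []
cassette_0 [(array([224., 223., 235., 230.]), 0.52), (array([198., 133., 254., 210.]), 0.2)]
mould_a [(array([263., 232., 274., 244.]), 0.49), (array([324., 223., 360., 259.]), 0.49)]
forceps_a [(array([240., 241., 268., 252.]), 0.68), (array([200., 138., 253., 210.]), 0.57), (array([324., 224., 359., 261.]), 0.27)]
petri_dish [(array([197., 136., 252., 210.]), 0.27)]
top {'camera_matrix': array([[403.88760013,   0.        , 254.71046918],
       [  0.        , 403.88760013, 190.58506198],
       [  0.   
[... 1286 characters left out ...]
s': array([-1.33718553,  0.52137038, -0.03630487,  1.59949302,  0.02118378,
        1.02107875, -0.11277944]), 'qd': array([-4.10749929e-04,  1.52062963e-03,  3.10494733e-05,  1.67378824e-03,
       -3.32944341e-04,  6.84091719e-04,  8.07384215e-04]), 'joint_torque': array([-5.68130554e-05, -9.26834750e+01,  1.97870828e+00, -3.70259178e+01,
        1.79935538e-02,  1.79452531e-03,  9.71248937e-06]), 'tcp_pos': array([0.18699231, 0.59637006, 0.40471169]), 'tool_rot': array([-7.55339960e-06,  1.51335076e-01,  9.88482521e-01,  1.79575995e-05]), 'contact_force': array([-0.70198739,  0.4294331 ,  0.97684149]), 'torque': array([-0.07859696,  0.02727671, -0.00115499]), 'width': 0.08530925647480639}
```

View pictures.

```bash
python3 - <<'E'
import cv2
a=cv2.imread("pics/top0.png"); cv2.imwrite("pics/top0z.png",cv2.resize(a[90:250,150:400],(800,512),interpolation=cv2.INTER_CUBIC))
a=cv2.imread("pics/scene0.png"); cv2.imwrite("pics/scene0z.png",cv2.resize(a[110:280,170:400],(800,591),interpolation=cv2.INTER_CUBIC))
E
```

```text
(no output)
```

View pics/top0z.png

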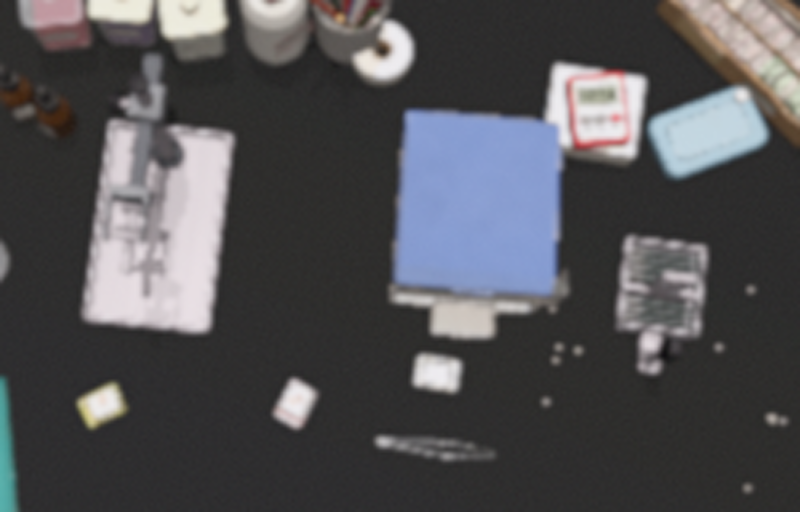

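View pics/scene0z.png

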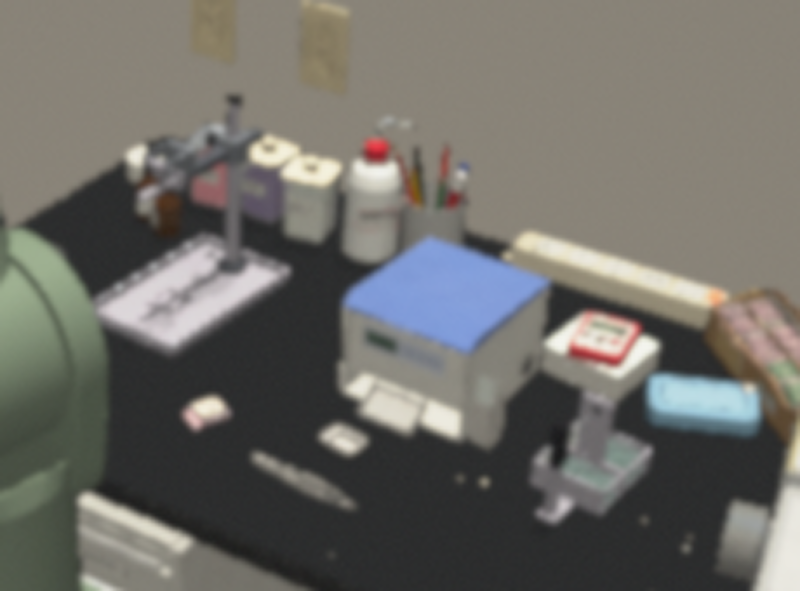

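View pics/top0.png

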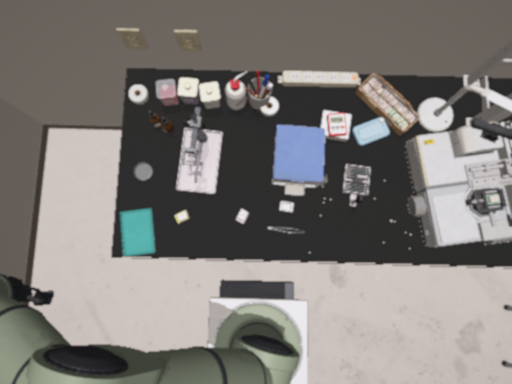

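```bash
cat >> h.py <<'E'
def ext(n):
    p=viewer.camera_params(n)
    if n!="wrist":
        q=p["attitude"]; return p["camera_matrix"],p["xyz"],R.from_quat(np.roll(q,-1)).as_matrix()
    s=manip.read_state(); T=np.eye(4); T[:3,:3]=R.from_quat(np.roll(s["tool_rot"],-1)).as_matrix(); T[:3,3]=s["tcp_pos"]
    M=T@p["mount"]; return p["camera_matrix"],M[:3,3],M[:3,:3]
def px2w(K,c,A,uv,z):
    uv=np.atleast_2d(uv); d=np.c_[uv,np.ones(len(uv))]@np.linalg.inv(K).T@A.T
    return c+d*((z-c[2])/d[:,2])[:,None]
def w2px(K,c,A,P):
    q=(np.atleast_2d(P)-c)@A@K.T; return q[:,:2]/q[:,2:]
E
python3 - <<'E'
from h import *
e=ext("top"); f=lambda z,pts: print(np.round(px2w(*e,[(150+(u+.5)*.3125-.5,90+(v+.5)*.3125-.5) for u,v in pts],z),4))
f(.014,[(107,120),(235,133),(210,332),(82,320)])
f(.03,[(623,236),(708,243),(700,336),(616,328)])
f(.11,[(651,342)]); f(0,[(102,405),(296,404),(438,373),(380,440),(495,455)])
E
```

```text
[[0.7148 0.2751 0.014 ]
 [0.7042 0.1375 0.014 ]
 [0.4882 0.1551 0.014 ]
 [0.4973 0.2893 0.014 ]]
[[ 0.5989 -0.2732  0.03  ]
 [ 0.5938 -0.3619  0.03  ]
 [ 0.4954 -0.3518  0.03  ]
 [ 0.5014 -0.2651  0.03  ]]
[[ 0.4755 -0.2815  0.11  ]]
[[ 0.4102  0.266   0.    ]
 [ 0.4167  0.0635  0.    ]
 [ 0.4533 -0.0844  0.    ]
 [ 0.3815 -0.0251  0.    ]
 [ 0.3692 -0.1449  0.    ]]
```

Emit:
{"name": "arm_command", "arguments": {
  "targets": [
    [[0, 0, 0.04], [2, -3.5, 0], 1],
    [[0, 0, 0.04], [2, -3.5, 0], 1],
    [[0, 0, 0.04], [2, -3.5, 0], 1],
    [[0, 0, 0.04], [2, -3.5, 0], 1],
    [[0, 0, 0.04], [2, -3.5, 0], 1]
  ]
}}

```text
t: 1.42
tcp_pos: [0.2875, 0.4196, 0.4048]
tool_rot: [0.0, 0.051, 0.999, 0.0]
contact_force: [2.5, 1.2, 0.2]
width: 0.0855
```

Emit:
{"name": "arm_command", "arguments": {
  "targets": [
    [[0, 0, 0.01], [2, -3.5, 0], 1],
    [[0, 0, 0], [2, -3.5, 0], 1],
    [[0, 0, 0], [2, -3.5, 0], 1],
    [[0, 0, 0], [2, -3.5, 0], 1],
    [[0, 0, 0], [2, -3.5, 0], 1]
  ]
}}

```text
t: 1.83
tcp_pos: [0.3875, 0.2445, 0.405]
tool_rot: [0.0, 0.047, 0.999, 0.0]
contact_force: [1.4, 0.8, -0.4]
width: 0.0856
```

Emit:
{"name": "arm_command", "arguments": {
  "targets": [
    [[0, 0, 0], [1, -2, 0], 1],
    [[0, 0, 0], [0, 0, 0], 1],
    [[0, 0, 0], [0, 0, 0], 1]
  ]
}}

```text
t: 2.08
tcp_pos: [0.3975, 0.2254, 0.4049]
tool_rot: [0.0, 0.048, 0.999, 0.0]
contact_force: [0.2, 1.0, -1.1]
width: 0.0854
```

```bash
cat > snap.py <<'E'
from h import *
import sys,pickle
e=ext("wrist"); im=viewer.snapshot("wrist"); n=sys.argv[1]
cv2.imwrite(f"pics/{n}.png",im); pickle.dump(e,open(f"pics/{n}.pkl","wb"))
cv2.imwrite(f"pics/{n}z.png",cv2.resize(im,(800,600),interpolation=cv2.INTER_CUBIC))
for l in sys.argv[2:]: print(l,[(np.round(d["box"]),round(d["p"],2)) for d in finder.recognise("wrist",l)][:3])
E
python3 snap.py w1 stand keeper
```

```text
stand [(array([214., 232., 305., 322.]), 0.61)]
keeper []
```

View pics/w1z.png

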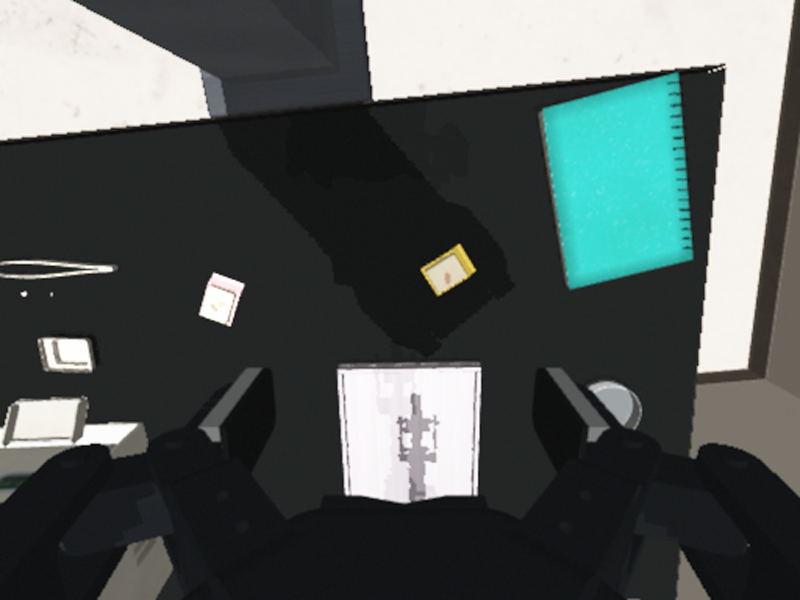

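```bash
python3 - <<'E'
from h import *
import pickle
im=cv2.imread("pics/w1.png",0).astype(float); e=pickle.load(open("pics/w1.pkl","rb"))
L=[];Rr=[]
for r in range(245,315,5):
    g=im[r]; d=np.diff(g)
    def sub(a,b,s):
        w=np.clip(s*d[a:b],15,None)-15; return (w*np.arange(a,b)).sum()/w.sum()+.5
    L.append((sub(210,226,1),r)); Rr.append((sub(299,314,-1),r))
print(np.round(L[:3],1),np.round(Rr[:3],1))
A=px2w(*e,L,.014);B=px2w(*e,Rr,.014)
for P in(A,B):
    k=np.polyfit(P[:,0],P[:,1],1);print(k,np.std(np.polyval(k,P[:,0])-P[:,1]))
g=im[:, 240:280].mean(1); print(np.round(g[225:245]))
print(px2w(*e,[(217,233),(260,233),(307,233)],.014))
print(viewer.camera_params("top")["xyz"])
E
```

```text
[[216.9 245. ]
 [216.8 250. ]
 [218.2 255. ]] [[306.1 245. ]
 [306.2 250. ]
 [306.1 255. ]]
[-0.08153703  0.1970968 ] 0.0005127161599338334
[-0.07700924  0.32166705] 0.00044069944202049764
[ 32.  32.  33.  34.  33.  32.  43.  94. 109.  96. 112. 222. 242. 239.
 241. 243. 243. 243. 243. 244.]
[[0.48527426 0.15865777 0.014     ]
 [0.49108018 0.21858637 0.014     ]
 [0.49742412 0.28406848 0.014     ]]
[0.28672337 0.02246754 1.34720804]
```

```bash
python3 - <<'E'
import cv2
a=cv2.imread("pics/w1.png"); cv2.imwrite("pics/w1c.png",cv2.resize(a[220:325,195:325],(780,630)[:2] if 0 else (728,588),interpolation=cv2.INTER_CUBIC))
E
```

```text
(no output)
```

View pics/w1c.png

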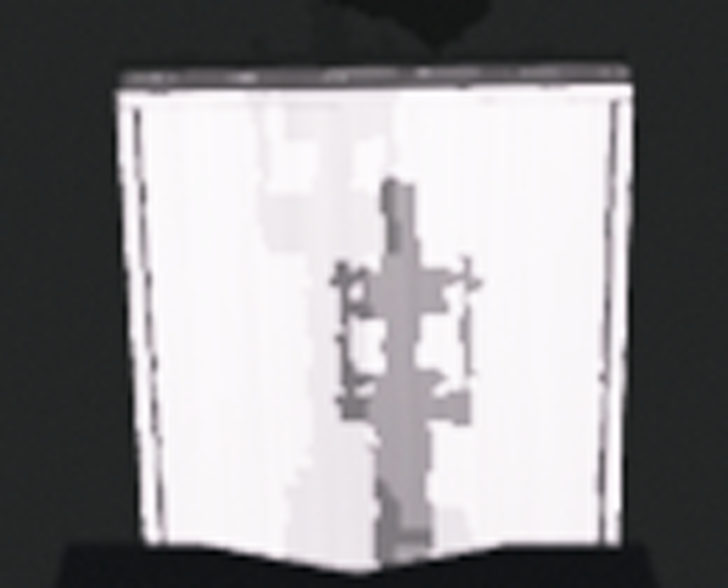

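```bash
cat > stand.py <<'E'
from h import *
import pickle
yaw=-.0793
ux=np.array([np.cos(yaw),np.sin(yaw),0]); uy=np.array([-np.sin(yaw),np.cos(yaw),0])
e=pickle.load(open("pics/w1.pkl","rb"))
f=px2w(*e,[(262,235.5)],.014)[0]
x=f[0]; k=[ -.0793,.25938]
# intersection of front edge with centreline
F=np.array([x,np.polyval(k,x),0]); O=F+.085*ux
def S(x,y,z): return O+x*ux+y*uy+np.array([0,0,z])
E
python3 - <<'E'
from stand import *
print(F,O)
for z in (.151,.165,.179):
  print(w2px(*e,[S(-.062,0,z),S(-.04,0,z)]))
print("top proj", w2px(*ext("top"),[S(-.085,-.065,.014),S(-.085,.065,.014),S(.13,.065,.014),S(.13,-.065,.014),S(-.062,0,.165),S(.103,0,.23)]))
print("scene proj", w2px(*ext("scene"),[S(-.085,-.065,.014),S(-.085,.065,.014),S(.13,.065,.014),S(.13,-.065,.014),S(-.062,0,.151),S(-.062,0,.165),S(-.062,0,.179),S(.103,0,.23)]))
E
```

```text
[0.49514405 0.22011508 0.        ] [0.57987692 0.21338164 0.        ]
[[263.2123171  319.04416612]
 [263.49806682 337.93008607]]
[[263.47328845 330.10782867]
 [263.76789199 349.72259685]]
[[263.76372892 342.42081029]
 [264.06743924 362.8140896 ]]
top proj [[215.24942797 192.88093147]
 [176.63994787 188.79616833]
 [185.19601228 127.2686774 ]
 [222.86574249 131.1743306 ]
 [189.81599059 175.24618408]
 [193.81982066 115.06526199]]
scene proj [[219.20832955 208.86620176]
 [194.12997307 197.50445882]
 [228.35781867 176.92047063]
 [252.71777024 186.78135038]
 [209.72178097 170.11316272]
 [209.65733017 166.86093559]
 [209.59237331 163.58317201]
 [236.94401056 137.00415864]]
```

Emit:
{"name": "arm_command", "arguments": {
  "targets": [
    [[0, 0, 0], [0.6, -4, 0], 1],
    [[0, 0, 0], [0.6, -4, 0], 1],
    [[0, 0, 0], [0.6, -4, 0], 1],
    [[0, 0, 0], [0.6, -4, 0], 1],
    [[0, 0, 0], [0.6, -4, 0], 1]
  ]
}}

```text
t: 2.65
tcp_pos: [0.4268, 0.0256, 0.4048]
tool_rot: [0.0, 0.046, 0.999, 0.0]
contact_force: [1.6, 0.1, -0.2]
width: 0.0856
```

Emit:
{"name": "arm_command", "arguments": {
  "targets": [
    [[0, 0, 0], [0, -4.1, 0], 1],
    [[0, 0, 0], [0, -4.1, 0], 1],
    [[0, 0, 0], [0, -4.1, 0], 1],
    [[0, 0, 0], [0, -4.1, 0], 1],
    [[0, 0, 0], [0, -4.1, 0], 1]
  ]
}}

```text
t: 3.07
tcp_pos: [0.427, -0.1796, 0.4048]
tool_rot: [0.0, 0.046, 0.999, 0.0]
contact_force: [2.1, 0.1, -0.2]
width: 0.0856
```

Emit:
{"name": "arm_command", "arguments": {
  "targets": [
    [[0, 0, 0], [-1, -4, 0], 1],
    [[0, 0, 0], [-1, -4, 0], 1],
    [[0, 0, 0], [-1, -4, 0], 1],
    [[0, 0, 0], [0, 0, 0], 1],
    [[0, 0, 0], [0, 0, 0], 1]
  ]
}}

```text
t: 3.48
tcp_pos: [0.3967, -0.2998, 0.4044]
tool_rot: [-0.0, 0.048, 0.999, -0.0]
contact_force: [0.5, 1.1, -0.1]
width: 0.0856
```

```bash
python3 snap.py w2 carrier grip eye; python3 -c "
from h import *;s=manip.read_state();print(s['tcp_pos'],s['joint_positions'],s['t'])"
```

```text
carrier [(array([228., 210., 288., 308.]), 0.72)]
grip []
eye [(array([226., 213., 287., 310.]), 0.94)]
[ 0.39779477 -0.29727555  0.4046508 ] [ 0.26338936  0.33183146  0.32860028  1.94441721 -0.13657573  0.88666051
  2.14146957] 3.6833
```

View pics/w2z.png

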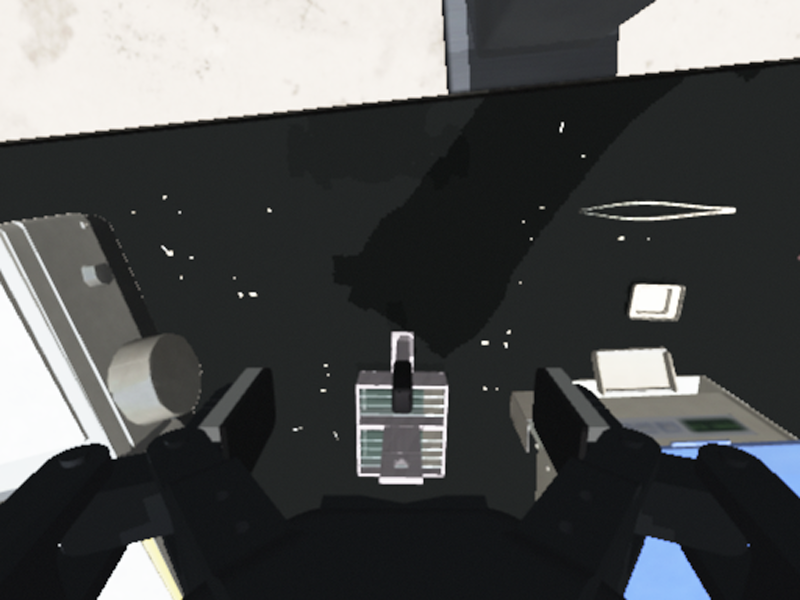

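```bash
python3 - <<'E'
import cv2
a=cv2.imread("pics/w2.png"); cv2.imwrite("pics/w2c.png",cv2.resize(a[205:315,215:300],(464,600),interpolation=cv2.INTER_CUBIC))
E
```

```text
(no output)
```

View pics/w2c.png

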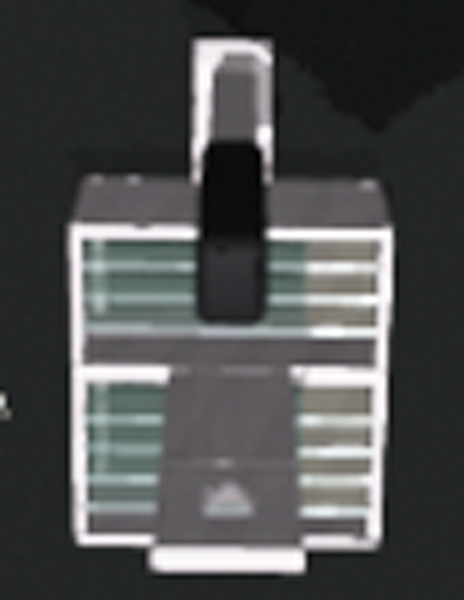

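```bash
python3 - <<'E'
from h import *
import pickle
e=pickle.load(open("pics/w2.pkl","rb"))
f=lambda z,p: px2w(*e,[((u+.5)/5.455-.5+215,(v+.5)/5.455-.5+205) for u,v in p],z)
def show(P,n):
    F=(P[0]+P[1])/2;B=(P[2]+P[3])/2;d=B-F
    print(n,"center",np.round(P.mean(0),4),"yaw",round(np.arctan2(d[1],d[0]),4),"len",np.linalg.norm(d[:2]),"wid",np.linalg.norm((P[1]-P[0])[:2]), "yawfront",np.arctan2(-(P[1]-P[0])[0],(P[1]-P[0])[1]))
show(f(.03,[(68,224),(393,224),(382,549),(75,544)]),"basket")
show(f(.11,[(198,243),(265,243),(266,323),(198,323)]),"handle")
show(f(.1,[(150,547),(305,547),(304,572),(152,572)]),"plate")
s=manip.read_state();M=R.from_quat(np.roll(s['tool_rot'],-1)).as_matrix();print(M[:,1])
E
```

```text
basket center [ 0.5473 -0.317   0.03  ] yaw -0.1034 len 0.09400328033520766 wid 0.08064956116902372 yawfront -0.09601565079015989
handle center [ 0.4728 -0.3087  0.11  ] yaw -0.0921 len 0.017138593804638468 wid 0.012793677339856334 yawfront -0.095992618697756
plate center [ 0.5429 -0.3165  0.1   ] yaw -0.0815 len 0.006226115546185901 wid 0.03268553403983268 yawfront -0.09559910699622656
[9.10893298e-02 9.95842641e-01 4.10421253e-04]
```

Emit:
{"name": "arm_command", "arguments": {
  "targets": [
    [[0, 0, -0.008], [3.75, -0.57, 0], 1],
    [[0, 0, 0], [3.75, -0.57, 0], 1],
    [[0, 0, 0], [0, 0, -4], 1],
    [[0, 0, 0], [0, 0, -4], 1],
    [[0, 0, 0], [0, 0, -4], 1]
  ]
}}

```text
t: 4.1
tcp_pos: [0.4731, -0.3085, 0.2834]
tool_rot: [0.001, 0.049, 0.999, -0.0]
contact_force: [1.1, -0.2, -0.8]
width: 0.0854
```

Emit:
{"name": "arm_command", "arguments": {
  "targets": [
    [[0, 0, 0], [0, 0, -2], 1],
    [[0, 0, 0], [0, 0, -1.75], 1],
    [[0, 0, 0], [0, 0, 0], 1],
    [[0, 0, 0], [0, 0, 0], 1]
  ]
}}

```text
t: 4.43
tcp_pos: [0.4724, -0.3091, 0.2471]
tool_rot: [-0.001, 0.05, 0.999, 0.0]
contact_force: [0.6, -0.4, 0.8]
width: 0.0853
```

```bash
python3 snap.py w3; python3 -c "
from h import *;s=manip.read_state();print(s['tcp_pos'],s['tool_rot'],s['contact_force'],s['t'])"
```

```text
[ 0.47259161 -0.3094962   0.24803189] [ 2.76877463e-04  5.03281054e-02  9.98732698e-01 -6.34301245e-05] [-0.92107949 -0.57612717  0.59761479] 4.4833
```

View pics/w3z.png

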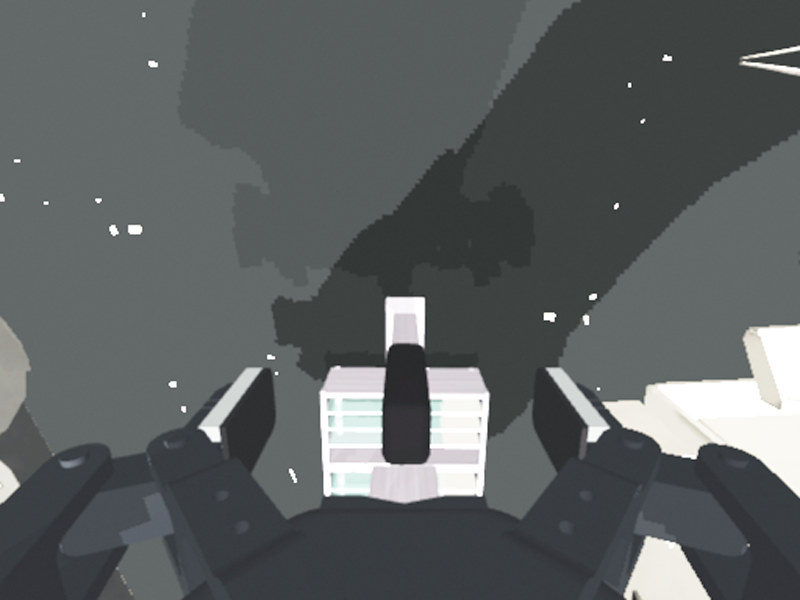

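Emit:
{"name": "arm_command", "arguments": {
  "targets": [
    [[0, 0, 0], [0, 0, 0], 0],
    [[0, 0, 0], [0, 0, 0], -0.4],
    [[0, 0, 0], [0, 0, 0], -1],
    [[0, 0, 0], [0, 0, 0], -1],
    [[0, 0, 0], [0, 0, 0], -1]
  ],
  "newtons": 80
}}

```text
t: 4.9
tcp_pos: [0.4721, -0.31, 0.2476]
tool_rot: [0.0, 0.051, 0.999, -0.0]
contact_force: [-0.3, 0.1, -0.8]
width: 0.0257
```

Emit:
{"name": "arm_command", "arguments": {
  "targets": [
    [[0, 0, 0], [0, 0, 0], -1],
    [[0, 0, 0], [0, 0, 0], -1],
    [[0, 0, 0], [0, 0, 0], -1],
    [[0, 0, 0], [0, 0, 0], -1],
    [[0, 0, 0], [0, 0, 0], -1]
  ]
}}

```text
t: 5.32
tcp_pos: [0.4721, -0.3101, 0.2476]
tool_rot: [0.0, 0.051, 0.999, -0.0]
contact_force: [-1.9, 0.5, 7.4]
width: 0.0133
```

```bash
python3 snap.py w4; python3 -c "
from h import *;s=manip.read_state();print(s['tcp_pos'],s['tool_rot'],s['contact_force'],s['torque'],s['width'],s['t'])"
```

```text
[ 0.47205423 -0.31010531  0.24758162] [ 2.10651268e-04  5.08936461e-02  9.98704055e-01 -5.85099977e-05] [-0.90456594  1.07588814  6.90938284] [0.18683194 0.26047385 0.04948257] 0.012864371051458427 5.3667
```

View pics/w4z.png

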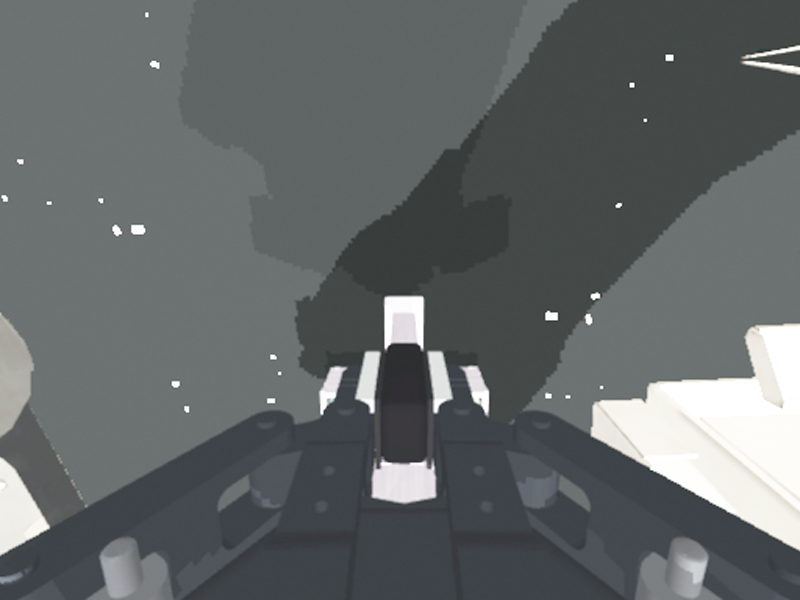

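```bash
python3 - <<'E'
from h import *
t=ext("top");s=ext("scene")
def tri(a,b):
    P=[]
    for (K,c,A),uv in((t,a),(s,b)): P.append(K@np.c_[A.T,-A.T@c])
    X=cv2.triangulatePoints(P[0],P[1],np.array(a,float).reshape(2,1),np.array(b,float).reshape(2,1));X=X[:3]/X[3];return X.ravel()
Z=lambda u,v:(150+u*.3125,90+v*.3125); Q=lambda u,v:(170+u*.2875,110+v*.2877)
print(tri(Z(393,285),Q(343,300)),tri(Z(556,293),Q(468,347)),tri(Z(558,122),Q(549,283)),tri(Z(405,110),Q(432,237)))
E
```

```text
[ 0.52466076 -0.03521949  0.12003212] [ 0.51725254 -0.18763439  0.1234724 ] [ 0.69373992 -0.19375699  0.11154069] [ 0.7031033  -0.0443936   0.11450785]
```

Emit:
{"name": "arm_command", "arguments": {
  "targets": [
    [[0, 0, 0], [0, 0, 0.5], -1],
    [[0, 0, 0], [0, 0, 1], -1],
    [[0, 0, 0], [0, 0, 2], -1],
    [[0, 0, 0], [0, 0, 3], -1],
    [[0, 0, 0], [0, 0, 3], -1]
  ]
}}

```text
t: 5.78
tcp_pos: [0.4716, -0.31, 0.3436]
tool_rot: [-0.001, 0.051, 0.999, 0.0]
contact_force: [0.3, -0.5, -1.9]
width: 0.0129
```

Emit:
{"name": "arm_command", "arguments": {
  "targets": [
    [[0, 0, 0], [0, 0, 3], -1],
    [[0, 0, 0], [0, 0, 3], -1],
    [[0, 0, 0], [-1, 0, 2.5], -1],
    [[0, 0, 0], [-1, 0, 0], -1],
    [[0, 0, 0], [0, 0, 0], -1]
  ]
}}

```text
t: 6.2
tcp_pos: [0.4503, -0.3104, 0.4289]
tool_rot: [0.001, 0.052, 0.999, -0.0]
contact_force: [0.1, -0.0, -1.8]
width: 0.013
```

```bash
python3 snap.py w5; python3 -c "
from h import *;s=manip.read_state();print(s['tcp_pos'],s['tool_rot'],s['contact_force'],s['torque'],s['width'],s['t'])
cv2.imwrite('pics/s5.png',cv2.resize(viewer.snapshot('scene')[110:280,170:400],(800,591),interpolation=cv2.INTER_CUBIC))"
```

```text
[ 0.45115531 -0.3100478   0.42768331] [2.87993514e-04 5.13016136e-02 9.98683164e-01 7.29013680e-06] [-0.10703089  0.06162998 -1.13986002] [ 0.03726858  0.09274775 -0.0009373 ] 0.012895872026696441 6.25
```

View pics/w5z.png

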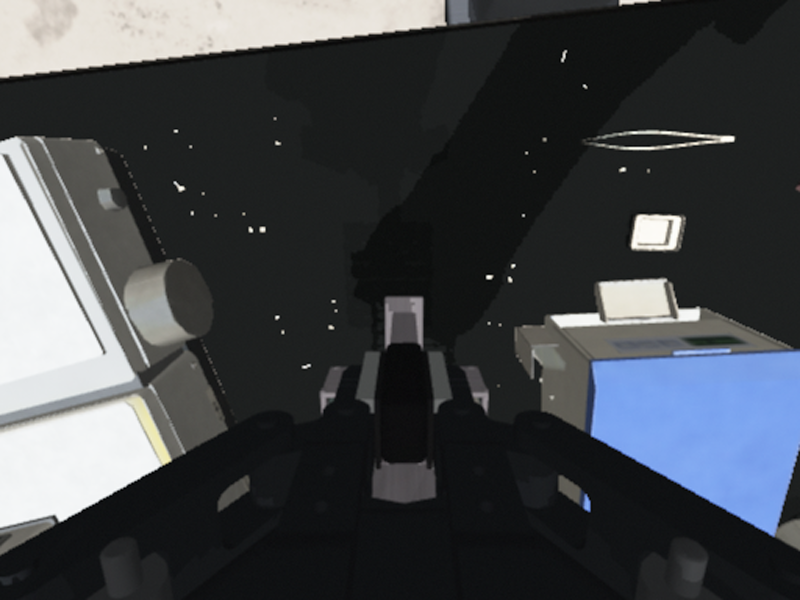

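View pics/s5.png

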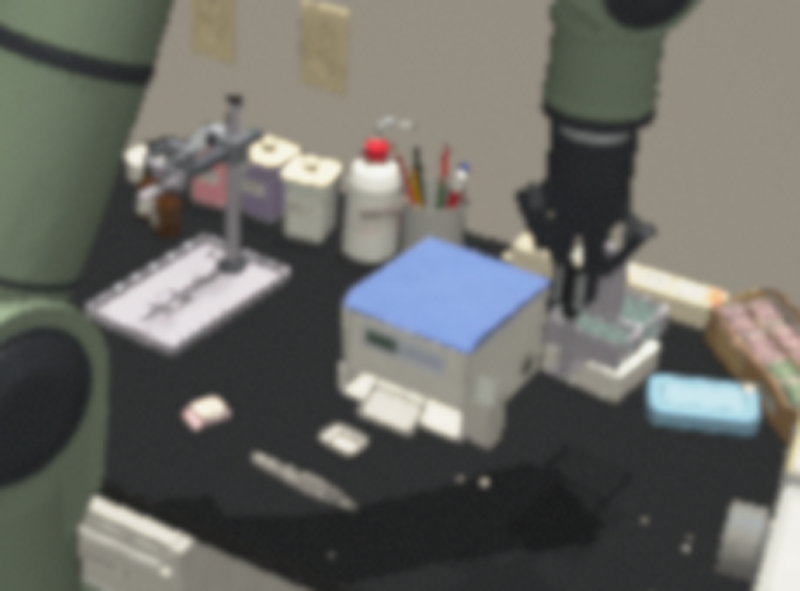

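```bash
python3 - <<'E'
from stand import *
a=cv2.imread("pics/scene0.png"); 
b=cv2.resize(a[130:215,190:260],(700,850),interpolation=cv2.INTER_CUBIC)[:600]; cv2.imwrite("pics/s0c.png",b)
t=cv2.imread("pics/top0.png"); cv2.imwrite("pics/t0c.png",cv2.resize(t[100:200,165:235],(420,600),interpolation=cv2.INTER_CUBIC))
for nm,P in dict(tip=(-.062,0,0),br_f_top=(-.04,.018,.04),br_f_topR=(-.04,-.018,.04),br_f_bot=(-.04,-.018,.023),collar=(0,0,0)).items():
  for dz in(-.014,0,.014):
    w=S(P[0],P[1],.165+dz+P[2]); q=w2px(*ext("scene"),[w])[0]; r=w2px(*ext("top"),[w])[0]
    print(nm,dz,np.round((q-[190,130]+.5)*10,0),np.round((r-[165,100]+.5)*6))
E
```

```text
tip -0.014 [202. 406.] [156. 460.]
tip 0 [202. 374.] [152. 454.]
tip 0.014 [201. 341.] [147. 449.]
br_f_top -0.014 [203. 278.] [113. 396.]
br_f_top 0 [202. 245.] [108. 390.]
br_f_top 0.014 [201. 212.] [103. 383.]
br_f_topR -0.014 [275. 306.] [186. 404.]
br_f_topR 0 [275. 273.] [182. 398.]
br_f_topR 0.014 [274. 239.] [178. 391.]
br_f_bot -0.014 [275. 346.] [191. 411.]
br_f_bot 0 [275. 313.] [187. 405.]
br_f_bot 0.014 [275. 280.] [183. 399.]
collar -0.014 [307. 347.] [172. 341.]
collar 0 [307. 315.] [168. 334.]
collar 0.014 [307. 283.] [164. 327.]
```

View pics/s0c.png

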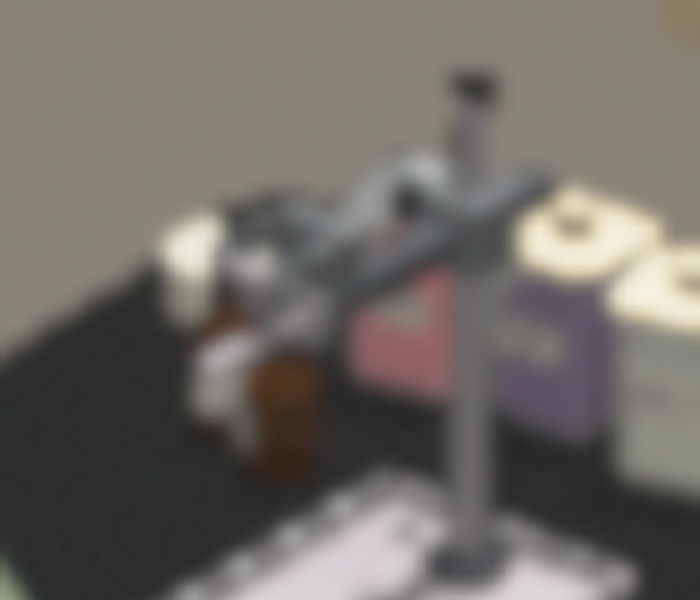

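View pics/t0c.png

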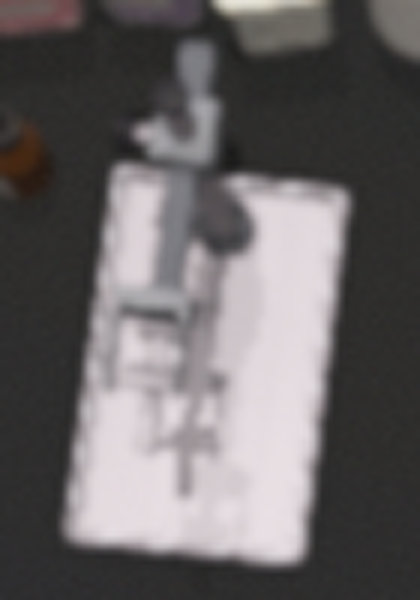

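Emit:
{"name": "arm_command", "arguments": {
  "targets": [
    [[0, 0, 0.01], [0, 3, 0], -1],
    [[0, 0, 0.013], [0, 4, 0], -1],
    [[0, 0, 0], [0, 4, 0], -1],
    [[0, 0, 0], [0, 4, 0], -1],
    [[0, 0, 0], [0, 4, 0], -1]
  ]
}}

```text
t: 6.72
tcp_pos: [0.4518, -0.118, 0.4263]
tool_rot: [-0.001, 0.039, 0.999, 0.0]
contact_force: [1.5, 0.8, -1.0]
width: 0.0125
```

Emit:
{"name": "arm_command", "arguments": {
  "targets": [
    [[0, 0, 0], [0, 4, 0], -1],
    [[0, 0, 0], [1, 4, 0], -1],
    [[0, 0, 0], [1, 4, 0], -1],
    [[0, 0, 0], [1, 4, 0], -1],
    [[0, 0, 0], [0, 1, 0], -1]
  ]
}}

```text
t: 7.13
tcp_pos: [0.483, 0.0565, 0.4261]
tool_rot: [-0.001, 0.036, 0.999, 0.001]
contact_force: [0.1, 0.6, -1.5]
width: 0.0128
```

Emit:
{"name": "arm_command", "arguments": {
  "targets": [
    [[0, 0, 0], [0, 0, 0], -1],
    [[0, 0, 0], [0, 0, 0], -1]
  ]
}}

```text
t: 7.3
tcp_pos: [0.4821, 0.0507, 0.4262]
tool_rot: [-0.001, 0.039, 0.999, -0.0]
contact_force: [0.5, -0.6, -1.8]
width: 0.0131
```

```bash
python3 snap.py w6 stand keeper; python3 -c "
from h import *;s=manip.read_state();print(s['tcp_pos'],s['tool_rot'],s['contact_force'],s['torque'],s['width'],s['t'])"
```

```text
stand [(array([322., 162., 502., 324.]), 0.65)]
keeper [(array([433., 266., 488., 276.]), 0.67)]
[0.48198008 0.04897509 0.42683846] [-3.57091410e-04  4.01944974e-02  9.99191779e-01 -2.50430703e-04] [-0.15826252 -0.53547727 -0.81513063] [0.00263573 0.0906588  0.04079516] 0.013139079366831511 7.45
```

View pics/w6z.png

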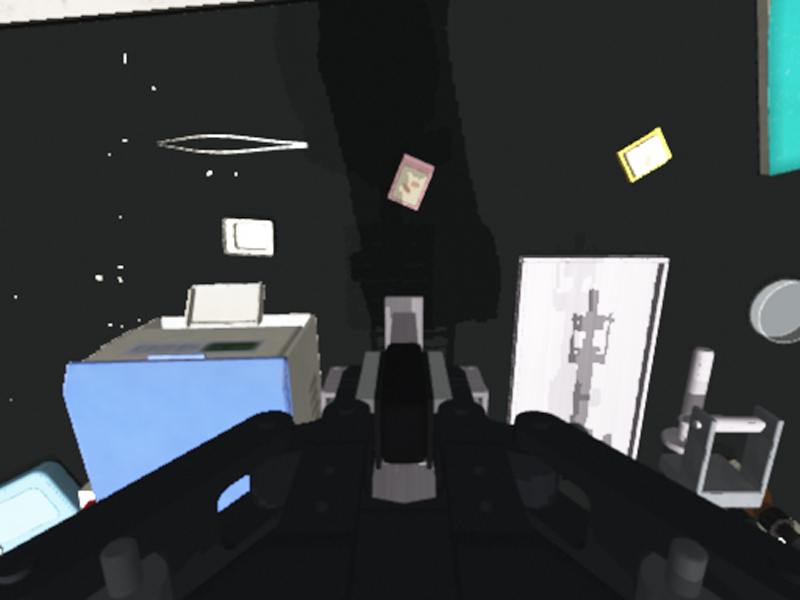

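```bash
python3 - <<'E'
from stand import *
im=cv2.imread("pics/w6.png"); e6=pickle.load(open("pics/w6.pkl","rb"))
c=im[155:330,320:510]; cv2.imwrite("pics/w6c.png",cv2.resize(c,None,fx=4,fy=3.4,interpolation=cv2.INTER_CUBIC)[:600])
cv2.imwrite("pics/w6d.png",cv2.resize(im[210:330,410:510],None,fx=5,fy=5,interpolation=cv2.INTER_CUBIC))
for dx in(-.005,0,.005):
  for dz in(-.014,0,.014):
    Q=w2px(*e6,[S(-.062+dx,.0,.165+dz),S(-.04+dx,.0,.165+dz),S(-.04+dx,.018,.205+dz),S(-.04+dx,-.018,.205+dz),S(dx,0,.165+dz)])
    print(dx,dz,((Q-[410,210]+.5)*5).round().tolist())
print(((w2px(*e6,[S(-.085,-.065,.014),S(-.085,.065,.014)]))*1.5625).round())
E
```

```text
-0.005 -0.014 [[164.0, 5.0], [143.0, 114.0], [408.0, 217.0], [185.0, 217.0], [107.0, 302.0]]
-0.005 0 [[215.0, 32.0], [191.0, 147.0], [482.0, 262.0], [245.0, 261.0], [152.0, 342.0]]
-0.005 0.014 [[271.0, 62.0], [245.0, 183.0], [566.0, 312.0], [313.0, 312.0], [201.0, 387.0]]
0 -0.014 [[159.0, 30.0], [138.0, 139.0], [401.0, 245.0], [179.0, 244.0], [103.0, 324.0]]
0 0 [[209.0, 58.0], [186.0, 172.0], [474.0, 291.0], [239.0, 290.0], [147.0, 366.0]]
0 0.014 [[265.0, 90.0], [240.0, 209.0], [557.0, 343.0], [306.0, 343.0], [196.0, 412.0]]
0.005 -0.014 [[154.0, 55.0], [134.0, 163.0], [394.0, 272.0], [174.0, 272.0], [99.0, 346.0]]
0.005 0 [[204.0, 85.0], [181.0, 197.0], [466.0, 320.0], [232.0, 319.0], [142.0, 389.0]]
0.005 0.014 [[259.0, 118.0], [234.0, 235.0], [548.0, 374.0], [298.0, 373.0], [191.0, 436.0]]
[[523. 257.]
 [670. 257.]]
```

View pics/w6d.png

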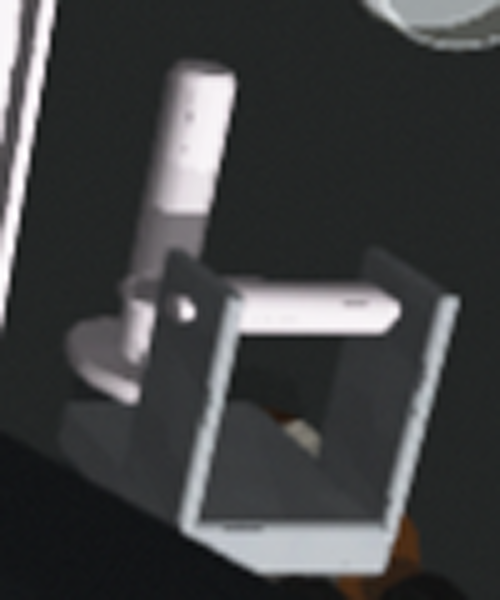

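View pics/w6c.png

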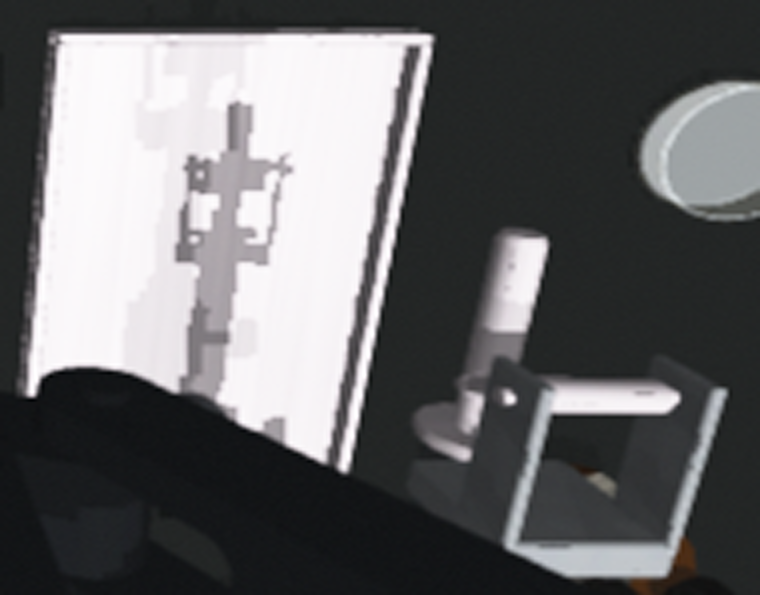

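Emit:
{"name": "arm_command", "arguments": {
  "targets": [
    [[0, 0, 0], [-3.3, 0, 0], -1],
    [[0, 0, 0], [-3.3, 1, 0], -1],
    [[0, 0, 0], [-2.5, 3, 0], -1],
    [[0, 0, 0], [-0.8, 4, 0], -1],
    [[0, 0, 0], [0, 4, 0], -1]
  ]
}}

```text
t: 7.87
tcp_pos: [0.3813, 0.1698, 0.4277]
tool_rot: [0.0, 0.041, 0.999, 0.0]
contact_force: [3.1, 0.3, 0.0]
width: 0.013
```

Emit:
{"name": "arm_command", "arguments": {
  "targets": [
    [[0, 0, 0], [0, 4, 0], -1],
    [[0, 0, 0], [0, 1.9, 0], -1],
    [[0, 0, 0], [0, 0, -3], -1],
    [[0, 0, 0], [0, 0, -3], -1],
    [[0, 0, 0], [0, 0, -3], -1]
  ]
}}

```text
t: 8.28
tcp_pos: [0.3832, 0.2284, 0.3363]
tool_rot: [0.001, 0.04, 0.999, 0.0]
contact_force: [1.1, 0.5, -2.0]
width: 0.013
```

Emit:
{"name": "arm_command", "arguments": {
  "targets": [
    [[0, 0, 0], [0, 0, -2.5], -1],
    [[0, 0, 0], [0, 0, -1.5], -1],
    [[0, 0, 0], [0, 0, 0], -1],
    [[0, 0, 0], [0, 0, 0], -1]
  ]
}}

```text
t: 8.62
tcp_pos: [0.3833, 0.2283, 0.2971]
tool_rot: [-0.0, 0.04, 0.999, -0.001]
contact_force: [-0.0, 0.1, -0.8]
width: 0.0127
```

```bash
python3 snap.py w7; cat > st.py <<'E'
from stand import *
s=manip.read_state();p=s['tcp_pos'];d=p-O
M=R.from_quat(np.roll(s['tool_rot'],-1)).as_matrix()
print(p.round(4),"stand xyz mm",(np.array([d@ux,d@uy,p[2]])*1e3).round(1),"yaw",round(np.arctan2(-M[0,1],M[1,1]),4),"toolz",M[:2,2].round(4),"F",s['contact_force'].round(2),"T",s['torque'].round(3),s['t'])
E
python3 st.py;python3 st.py
```

```text
[0.3835 0.2286 0.2979] stand xyz mm [-197.    -0.4  297.9] yaw -0.0799 toolz [0.0003 0.0001] F [ 0.74 -0.32 -1.43] T [-0.01   0.094  0.017] 8.6667
[0.3835 0.2286 0.2979] stand xyz mm [-197.    -0.4  297.9] yaw -0.0799 toolz [0.0003 0.0001] F [ 0.74 -0.32 -1.43] T [-0.01   0.094  0.017] 8.6667
```

View pics/w7z.png

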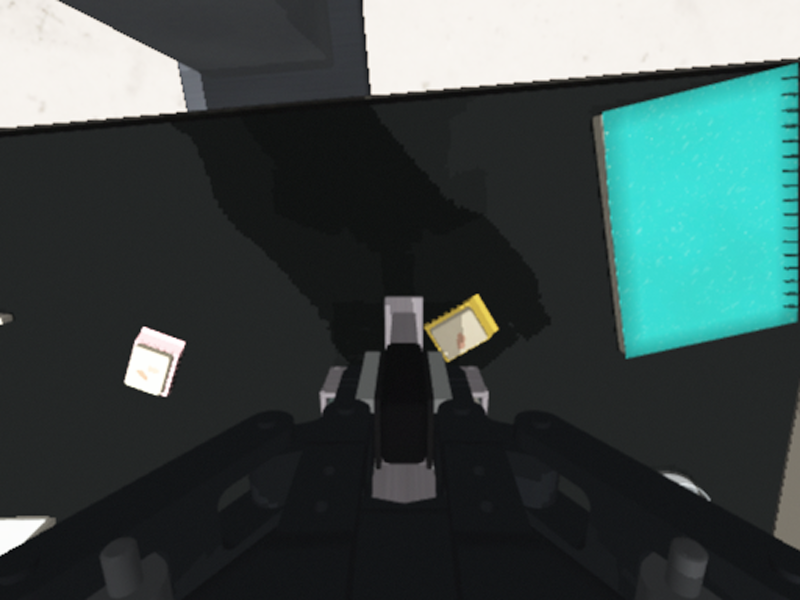

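Emit:
{"name": "arm_command", "arguments": {
  "targets": [
    [[0, 0, 0], [3, -0.26, 0], -1],
    [[0, 0, 0], [3, -0.26, 0], -1],
    [[0, 0, 0], [1.5, -0.14, 0], -1],
    [[0, 0, 0], [0, 0, 0], -1],
    [[0, 0, 0], [0, 0, 0], -1]
  ]
}}

```text
t: 9.08
tcp_pos: [0.4587, 0.2219, 0.2983]
tool_rot: [0.001, 0.04, 0.999, 0.0]
contact_force: [-1.3, 0.6, -1.7]
width: 0.0129
```

Emit:
{"name": "arm_command", "arguments": {
  "targets": [
    [[0, 0, 0], [0, 0, 0.2], -1],
    [[0, 0, 0], [0, 0, 0.2], -1],
    [[0, 0, 0], [0, 0, 0.1], -1],
    [[0, 0, 0], [0, 0, 0], -1]
  ]
}}

```text
t: 9.42
tcp_pos: [0.4577, 0.2226, 0.3028]
tool_rot: [0.0, 0.039, 0.999, 0.0]
contact_force: [0.3, -0.9, -1.3]
width: 0.013
```

```bash
python3 st.py
```

```text
[0.4577 0.2226 0.3028] stand xyz mm [-122.5   -0.5  302.8] yaw -0.0783 toolz [0.0006 0.0005] F [ 0.25 -0.87 -1.35] T [-0.006  0.122  0.005] 9.4167
```

Emit:
{"name": "arm_command", "arguments": {
  "targets": [
    [[0, 0, 0], [0, 0, 0.08], -1],
    [[0, 0, 0], [0, 0, 0.07], -1],
    [[0, 0, 0], [0, 0, 0], -1]
  ]
}}

```text
t: 9.67
tcp_pos: [0.4579, 0.2224, 0.3038]
tool_rot: [0.0, 0.039, 0.999, -0.0]
contact_force: [-0.5, 0.0, -1.1]
width: 0.0133
```

Emit:
{"name": "arm_command", "arguments": {
  "targets": [
    [[0, 0, 0], [0, 0, 0.05], -1],
    [[0, 0, 0], [0, 0, 0.05], -1],
    [[0, 0, 0], [0, 0, 0], -1]
  ]
}}

```text
t: 9.92
tcp_pos: [0.458, 0.2224, 0.3047]
tool_rot: [-0.0, 0.039, 0.999, -0.0]
contact_force: [0.5, 0.4, -1.2]
width: 0.013
```

Emit:
{"name": "arm_command", "arguments": {
  "targets": [
    [[0, 0, 0], [0, 0, 0.05], -1],
    [[0, 0, 0], [0, 0, 0.05], -1],
    [[0, 0, 0], [0, 0, 0], -1]
  ]
}}

```text
t: 10.17
tcp_pos: [0.458, 0.2224, 0.3058]
tool_rot: [0.0, 0.039, 0.999, 0.0]
contact_force: [0.1, 0.5, -1.9]
width: 0.0131
```

```bash
python3 st.py
```

```text
[0.458  0.2224 0.3058] stand xyz mm [-122.2   -0.7  305.8] yaw -0.0789 toolz [0.0001 0.    ] F [ 0.05  0.53 -1.87] T [-0.05   0.124  0.023] 10.1667
```

Emit:
{"name": "arm_command", "arguments": {
  "targets": [
    [[0, 0, 0], [0, 0, 0.05], -1],
    [[0, 0, 0], [0, 0, 0.03], -1],
    [[0, 0, 0], [0, 0, 0], -1]
  ]
}}

```text
t: 10.42
tcp_pos: [0.458, 0.2224, 0.3066]
tool_rot: [0.0, 0.039, 0.999, 0.0]
contact_force: [-0.8, 0.1, -1.9]
width: 0.0129
```

Emit:
{"name": "arm_command", "arguments": {
  "targets": [
    [[0, 0, 0], [0, 0, 0.05], -1],
    [[0, 0, 0], [0, 0, 0.03], -1],
    [[0, 0, 0], [0, 0, 0], -1]
  ]
}}

```text
t: 10.67
tcp_pos: [0.458, 0.2224, 0.3073]
tool_rot: [0.0, 0.039, 0.999, 0.0]
contact_force: [0.9, 0.1, -1.4]
width: 0.013
```

Emit:
{"name": "arm_command", "arguments": {
  "targets": [
    [[0, 0, 0], [0, 0, 0.05], -1],
    [[0, 0, 0], [0, 0, 0.03], -1],
    [[0, 0, 0], [0, 0, 0], -1]
  ]
}}

```text
t: 10.92
tcp_pos: [0.4579, 0.2224, 0.308]
tool_rot: [-0.0, 0.039, 0.999, -0.0]
contact_force: [1.2, -0.4, -4.7]
width: 0.0129
```

Emit:
{"name": "arm_command", "arguments": {
  "targets": [
    [[0, 0, 0], [0, 0, -0.2], -1],
    [[0, 0, 0], [-1.25, 0.1, 0], -1],
    [[0, 0, 0], [-1.25, 0.1, 0], -1],
    [[0, 0, 0], [0, 0, 0], -1]
  ]
}}

```text
t: 11.25
tcp_pos: [0.4313, 0.2246, 0.3059]
tool_rot: [-0.001, 0.039, 0.999, -0.0]
contact_force: [0.7, 1.2, -1.5]
width: 0.0127
```

Emit:
{"name": "arm_command", "arguments": {
  "targets": [
    [[0, 0, 0], [0, 0, 1], -1],
    [[0, 0, 0], [0, 0, 1.15], -1],
    [[0, 0, 0], [0, 0, 0], -1],
    [[0, 0, 0], [0, 0, 0], -1]
  ]
}}

```text
t: 11.58
tcp_pos: [0.4335, 0.2244, 0.3283]
tool_rot: [0.001, 0.04, 0.999, 0.0]
contact_force: [-0.9, 0.4, -1.9]
width: 0.013
```

```bash
python3 st.py
```

```text
[0.4335 0.2244 0.3283] stand xyz mm [-146.7   -0.6  328.3] yaw -0.0792 toolz [0.0015 0.0009] F [-0.95  0.41 -1.86] T [-0.017  0.061  0.021] 11.5833
```

Emit:
{"name": "arm_command", "arguments": {
  "targets": [
    [[0, 0, 0], [0.6, -0.09, 0], -1],
    [[0, 0, 0], [0.4, -0.03, 0], -1],
    [[0, 0, 0], [0, 0, 0], -1]
  ]
}}

```text
t: 11.83
tcp_pos: [0.444, 0.2229, 0.3272]
tool_rot: [0.0, 0.04, 0.999, -0.0]
contact_force: [-1.1, -1.0, -2.1]
width: 0.0131
```

Emit:
{"name": "arm_command", "arguments": {
  "targets": [
    [[0, 0, 0], [0.1, -0.01, 0], -1],
    [[0, 0, 0], [0.1, -0.01, 0], -1],
    [[0, 0, 0], [0, 0, 0], -1]
  ]
}}

```text
t: 12.08
tcp_pos: [0.4451, 0.2229, 0.3274]
tool_rot: [-0.0, 0.039, 0.999, -0.0]
contact_force: [0.4, 0.0, -1.1]
width: 0.013
```

Emit:
{"name": "arm_command", "arguments": {
  "targets": [
    [[0, 0, 0], [0.08, -0.01, 0], -1],
    [[0, 0, 0], [0.08, -0.01, 0], -1],
    [[0, 0, 0], [0, 0, 0], -1]
  ]
}}

```text
t: 12.33
tcp_pos: [0.4467, 0.2228, 0.3276]
tool_rot: [0.0, 0.039, 0.999, -0.0]
contact_force: [-0.8, 0.5, -1.3]
width: 0.013
```

Emit:
{"name": "arm_command", "arguments": {
  "targets": [
    [[0, 0, 0], [0.08, -0.01, 0], -1],
    [[0, 0, 0], [0.08, 0, 0], -1],
    [[0, 0, 0], [0, 0, 0], -1]
  ]
}}

```text
t: 12.58
tcp_pos: [0.4483, 0.2227, 0.3276]
tool_rot: [0.0, 0.039, 0.999, 0.0]
contact_force: [0.1, -0.2, -0.9]
width: 0.013
```

```bash
python3 st.py
```

```text
[0.4483 0.2227 0.3276] stand xyz mm [-131.9   -1.2  327.6] yaw -0.0789 toolz [0.0001 0.    ] F [ 0.15 -0.15 -0.89] T [-0.013  0.085 -0.013] 12.5833
```

Emit:
{"name": "arm_command", "arguments": {
  "targets": [
    [[0, 0, 0], [0.08, -0.01, 0], -1],
    [[0, 0, 0], [0.08, 0, 0], -1],
    [[0, 0, 0], [0, 0, 0], -1]
  ]
}}

```text
t: 12.83
tcp_pos: [0.4499, 0.2226, 0.3276]
tool_rot: [0.0, 0.039, 0.999, 0.0]
contact_force: [0.7, 0.2, -1.7]
width: 0.0131
```

Emit:
{"name": "arm_command", "arguments": {
  "targets": [
    [[0, 0, 0], [0.08, -0.01, 0], -1],
    [[0, 0, 0], [0.08, -0.01, 0], -1],
    [[0, 0, 0], [0, 0, 0], -1]
  ]
}}

```text
t: 13.08
tcp_pos: [0.4515, 0.2224, 0.3276]
tool_rot: [0.0, 0.039, 0.999, 0.0]
contact_force: [0.9, 0.3, -1.2]
width: 0.013
```

Emit:
{"name": "arm_command", "arguments": {
  "targets": [
    [[0, 0, 0], [0.08, -0.01, 0], -1],
    [[0, 0, 0], [0.08, 0, 0], -1],
    [[0, 0, 0], [0, 0, 0], -1]
  ]
}}

```text
t: 13.33
tcp_pos: [0.4531, 0.2223, 0.3276]
tool_rot: [0.0, 0.039, 0.999, -0.0]
contact_force: [0.1, -0.1, -0.5]
width: 0.0132
```

Emit:
{"name": "arm_command", "arguments": {
  "targets": [
    [[0, 0, 0], [0.08, -0.01, 0], -1],
    [[0, 0, 0], [0.08, -0.01, 0], -1],
    [[0, 0, 0], [0, 0, 0], -1]
  ]
}}

```text
t: 13.58
tcp_pos: [0.4547, 0.2221, 0.3276]
tool_rot: [0.0, 0.039, 0.999, 0.0]
contact_force: [0.4, 1.1, -1.3]
width: 0.013
```

```bash
python3 st.py
```

```text
[0.4547 0.2221 0.3276] stand xyz mm [-125.4   -1.3  327.6] yaw -0.0789 toolz [0.0001 0.    ] F [ 0.35  1.15 -1.28] T [0.124 0.093 0.043] 13.5833
```

Emit:
{"name": "arm_command", "arguments": {
  "targets": [
    [[0, 0, 0], [0, 0.05, 0], -1],
    [[0, 0, 0], [0, 0, 0], -1],
    [[0, 0, 0], [0, 0, 0], -1]
  ]
}}

```text
t: 13.83
tcp_pos: [0.4545, 0.2226, 0.3276]
tool_rot: [-0.0, 0.039, 0.999, -0.0]
contact_force: [-0.7, 0.4, -1.4]
width: 0.0131
```

Emit:
{"name": "arm_command", "arguments": {
  "targets": [
    [[0, 0, 0], [0, 0.05, 0], -1],
    [[0, 0, 0], [0, 0, 0], -1],
    [[0, 0, 0], [0, 0, 0], -1]
  ]
}}

```text
t: 14.08
tcp_pos: [0.4546, 0.2231, 0.3276]
tool_rot: [0.0, 0.039, 0.999, -0.0]
contact_force: [0.2, 0.8, -1.8]
width: 0.013
```

Emit:
{"name": "arm_command", "arguments": {
  "targets": [
    [[0, 0, 0], [0, 0.05, 0], -1],
    [[0, 0, 0], [0, 0, 0], -1],
    [[0, 0, 0], [0, 0, 0], -1]
  ]
}}

```text
t: 14.33
tcp_pos: [0.4546, 0.2236, 0.3276]
tool_rot: [0.0, 0.039, 0.999, -0.0]
contact_force: [-0.1, 0.5, -1.9]
width: 0.0131
```

```bash
python3 st.py
```

```text
[0.4546 0.2236 0.3276] stand xyz mm [-1.257e+02  2.000e-01  3.276e+02] yaw -0.0788 toolz [ 0. -0.] F [-0.07  0.49 -1.87] T [ 0.013  0.115 -0.047] 14.3333
```

Still free; go on to find the +y wall.

Emit:
{"name": "arm_command", "arguments": {
  "targets": [
    [[0, 0, 0], [0, 0.05, 0], -1],
    [[0, 0, 0], [0, 0, 0], -1],
    [[0, 0, 0], [0, 0, 0], -1]
  ]
}}

```text
t: 14.58
tcp_pos: [0.4546, 0.2241, 0.3276]
tool_rot: [0.0, 0.039, 0.999, -0.0]
contact_force: [-0.0, -0.0, -1.4]
width: 0.0128
```

Emit:
{"name": "arm_command", "arguments": {
  "targets": [
    [[0, 0, 0], [0, 0.05, 0], -1],
    [[0, 0, 0], [0, 0, 0], -1],
    [[0, 0, 0], [0, 0, 0], -1]
  ]
}}

```text
t: 14.83
tcp_pos: [0.4546, 0.2246, 0.3276]
tool_rot: [-0.0, 0.039, 0.999, -0.0]
contact_force: [0.0, 1.0, -0.9]
width: 0.013
```

```bash
python3 st.py
```

```text
[0.4546 0.2246 0.3276] stand xyz mm [-125.8    1.2  327.6] yaw -0.0788 toolz [-0. -0.] F [ 0.01  1.04 -0.85] T [ 0.013  0.094 -0.032] 14.8333
```

Emit:
{"name": "arm_command", "arguments": {
  "targets": [
    [[0, 0, 0], [0, 0.04, 0], -1],
    [[0, 0, 0], [0, 0, 0], -1],
    [[0, 0, 0], [0, 0, 0], -1]
  ]
}}

```text
t: 15.08
tcp_pos: [0.4546, 0.225, 0.3276]
tool_rot: [-0.0, 0.039, 0.999, -0.0]
contact_force: [0.0, -0.5, -0.9]
width: 0.0128
```

Emit:
{"name": "arm_command", "arguments": {
  "targets": [
    [[0, 0, 0], [0, 0.04, 0], -1],
    [[0, 0, 0], [0, 0, 0], -1],
    [[0, 0, 0], [0, 0, 0], -1]
  ]
}}

```text
t: 15.33
tcp_pos: [0.4546, 0.2254, 0.3276]
tool_rot: [0.0, 0.039, 0.999, -0.0]
contact_force: [0.4, 0.5, -0.9]
width: 0.0131
```

Emit:
{"name": "arm_command", "arguments": {
  "targets": [
    [[0, 0, 0], [0, 0.04, 0], -1],
    [[0, 0, 0], [0, 0, 0], -1],
    [[0, 0, 0], [0, 0, 0], -1]
  ]
}}

```text
t: 15.58
tcp_pos: [0.4546, 0.2257, 0.3276]
tool_rot: [-0.0, 0.039, 0.999, -0.0]
contact_force: [0.7, -0.9, -0.9]
width: 0.0128
```

Emit:
{"name": "arm_command", "arguments": {
  "targets": [
    [[0, 0, 0], [0, 0.04, 0], -1],
    [[0, 0, 0], [0, 0, 0], -1],
    [[0, 0, 0], [0, 0, 0], -1]
  ]
}}

```text
t: 15.83
tcp_pos: [0.4546, 0.2259, 0.3276]
tool_rot: [-0.0, 0.04, 0.999, -0.0]
contact_force: [-0.1, -4.5, -1.6]
width: 0.0127
```

```bash
python3 st.py; python3 snap.py w8; python3 st.py
```

```text
[0.4546 0.2259 0.3276] stand xyz mm [-125.8    2.6  327.6] yaw -0.0793 toolz [-0.0001 -0.0003] F [-0.12 -4.49 -1.61] T [-0.788 -0.023 -0.274] 15.8333
[0.4546 0.226  0.3276] stand xyz mm [-125.8    2.6  327.6] yaw -0.0792 toolz [-0.0001 -0.0003] F [ 0.59 -3.19 -1.5 ] T [-0.823 -0.045 -0.255] 15.8833
```

Emit:
{"name": "arm_command", "arguments": {
  "targets": [
    [[0, 0, 0], [0, 0.04, 0], -1],
    [[0, 0, 0], [0, 0, 0], -1],
    [[0, 0, 0], [0, 0, 0], -1]
  ]
}}

```text
t: 16.13
tcp_pos: [0.4547, 0.2263, 0.3276]
tool_rot: [-0.0, 0.04, 0.999, -0.0]
contact_force: [0.5, -5.5, -1.6]
width: 0.0129
```

Emit:
{"name": "arm_command", "arguments": {
  "targets": [
    [[0, 0, 0], [0, -0.2, 0], -1],
    [[0, 0, 0], [0, -0.2, 0], -1],
    [[0, 0, 0], [0, -0.05, 0], -1],
    [[0, 0, 0], [0, 0, 0], -1],
    [[0, 0, 0], [0, 0, 0], -1]
  ]
}}

```text
t: 16.55
tcp_pos: [0.4546, 0.2222, 0.3277]
tool_rot: [0.0, 0.039, 0.999, 0.0]
contact_force: [-0.5, 1.0, -2.2]
width: 0.0129
```

```bash
python3 st.py
```

```text
[0.4546 0.2222 0.3277] stand xyz mm [-125.6   -1.1  327.7] yaw -0.0786 toolz [0.0001 0.0002] F [-0.46  1.01 -2.24] T [-0.031  0.154 -0.037] 16.55
```

Emit:
{"name": "arm_command", "arguments": {
  "targets": [
    [[0, 0, 0], [0, -0.04, 0], -1],
    [[0, 0, 0], [0, 0, 0], -1],
    [[0, 0, 0], [0, 0, 0], -1]
  ]
}}

```text
t: 16.8
tcp_pos: [0.4546, 0.2219, 0.3276]
tool_rot: [0.0, 0.039, 0.999, 0.0]
contact_force: [-0.4, 0.7, -1.2]
width: 0.0132
```

```bash
python3 st.py
```

```text
[0.4546 0.2219 0.3276] stand xyz mm [-125.6   -1.5  327.6] yaw -0.0785 toolz [0.0002 0.0003] F [-0.35  0.73 -1.21] T [0.305 0.16  0.133] 16.8
```

Emit:
{"name": "arm_command", "arguments": {
  "targets": [
    [[0, 0, 0], [0, -0.04, 0], -1],
    [[0, 0, 0], [0, 0, 0], -1],
    [[0, 0, 0], [0, 0, 0], -1]
  ]
}}

```text
t: 17.05
tcp_pos: [0.4546, 0.2215, 0.3276]
tool_rot: [0.0, 0.039, 0.999, 0.0]
contact_force: [-1.1, 3.4, -1.1]
width: 0.0128
```

```bash
python3 st.py
```

```text
[0.4546 0.2215 0.3276] stand xyz mm [-125.6   -1.8  327.6] yaw -0.0784 toolz [0.0001 0.0004] F [-1.06  3.42 -1.1 ] T [0.842 0.188 0.329] 17.05
```

Emit:
{"name": "arm_command", "arguments": {
  "targets": [
    [[0, 0, 0], [0, 0.23, 0], -1],
    [[0, 0, 0], [0.5, -0.04, 0], -1],
    [[0, 0, 0], [0.5, -0.04, 0], -1],
    [[0, 0, 0], [0, 0, 0], -1]
  ]
}}

```text
t: 17.38
tcp_pos: [0.4657, 0.2224, 0.3276]
tool_rot: [0.0, 0.04, 0.999, -0.0]
contact_force: [1.0, -0.3, -2.5]
width: 0.0129
```

```bash
python3 st.py
```

```text
[0.4657 0.2224 0.3276] stand xyz mm [-1.146e+02 -1.000e-01  3.276e+02] yaw -0.0797 toolz [ 0.0005 -0.0003] F [ 1.04 -0.27 -2.51] T [-0.038  0.116  0.044] 17.3833
```

Emit:
{"name": "arm_command", "arguments": {
  "targets": [
    [[0, 0, 0], [0.4, -0.03, 0], -1],
    [[0, 0, 0], [0.4, -0.03, 0], -1],
    [[0, 0, 0], [0, 0, 0], -1]
  ]
}}

```text
t: 17.63
tcp_pos: [0.4733, 0.222, 0.3276]
tool_rot: [0.0, 0.04, 0.999, -0.0]
contact_force: [-0.4, -0.4, -0.9]
width: 0.0129
```

```bash
python3 st.py
```

```text
[0.4733 0.222  0.3276] stand xyz mm [-1.069e+02  1.000e-01  3.276e+02] yaw -0.0794 toolz [ 0.0004 -0.0001] F [-0.4  -0.38 -0.89] T [-0.021  0.151 -0.031] 17.6333
```

Emit:
{"name": "arm_command", "arguments": {
  "targets": [
    [[0, 0, 0], [0.3, 0, 0], -1],
    [[0, 0, 0], [0.3, -0.02, 0], -1],
    [[0, 0, 0], [0, 0, 0], -1]
  ]
}}

```text
t: 17.88
tcp_pos: [0.4791, 0.2219, 0.3276]
tool_rot: [0.0, 0.04, 0.999, 0.0]
contact_force: [-0.1, -0.1, -0.9]
width: 0.0131
```

Emit:
{"name": "arm_command", "arguments": {
  "targets": [
    [[0, 0, 0], [0.2, -0.02, 0], -1],
    [[0, 0, 0], [0.2, -0.02, 0], -1],
    [[0, 0, 0], [0, 0, 0], -1]
  ]
}}

```text
t: 18.13
tcp_pos: [0.4829, 0.2215, 0.3276]
tool_rot: [0.0, 0.039, 0.999, 0.0]
contact_force: [0.0, 0.0, -1.7]
width: 0.0133
```

```bash
python3 st.py
```

```text
[0.4829 0.2215 0.3276] stand xyz mm [-97.3   0.4 327.6] yaw -0.079 toolz [0.0002 0.    ] F [ 0.03  0.   -1.71] T [0.027 0.156 0.014] 18.1333
```

Emit:
{"name": "arm_command", "arguments": {
  "targets": [
    [[0, 0, 0], [0.2, -0.02, 0], -1],
    [[0, 0, 0], [0.2, -0.01, 0], -1],
    [[0, 0, 0], [0, 0, 0], -1]
  ]
}}

```text
t: 18.38
tcp_pos: [0.4869, 0.2212, 0.3276]
tool_rot: [0.0, 0.039, 0.999, 0.0]
contact_force: [-0.0, 0.5, -0.5]
width: 0.0127
```

Emit:
{"name": "arm_command", "arguments": {
  "targets": [
    [[0, 0, 0], [0.2, -0.02, 0], -1],
    [[0, 0, 0], [0.2, -0.01, 0], -1],
    [[0, 0, 0], [0, 0, 0], -1]
  ]
}}

```text
t: 18.63
tcp_pos: [0.4909, 0.2209, 0.3276]
tool_rot: [0.0, 0.039, 0.999, 0.0]
contact_force: [0.4, 0.7, -1.2]
width: 0.0128
```

```bash
python3 st.py
```

```text
[0.4909 0.2209 0.3276] stand xyz mm [-89.3   0.5 327.6] yaw -0.079 toolz [0.0003 0.    ] F [ 0.36  0.68 -1.18] T [ 0.004  0.117 -0.002] 18.6333
```

Emit:
{"name": "arm_command", "arguments": {
  "targets": [
    [[0, 0, 0], [0.15, -0.01, 0], -1],
    [[0, 0, 0], [0.15, -0.01, 0], -1],
    [[0, 0, 0], [0, 0, 0], -1]
  ]
}}

```text
t: 18.88
tcp_pos: [0.4938, 0.2207, 0.3276]
tool_rot: [0.0, 0.039, 0.999, -0.0]
contact_force: [0.2, -1.1, -2.5]
width: 0.0127
```

```bash
python3 st.py; python3 - <<'E'
from h import *
im=viewer.snapshot("scene"); cv2.imwrite("pics/s9.png",cv2.resize(im[110:240,150:300],(692,600),interpolation=cv2.INTER_CUBIC))
im=viewer.snapshot("top"); cv2.imwrite("pics/t9.png",cv2.resize(im[90:200,150:260],(600,600),interpolation=cv2.INTER_CUBIC))
E
```

```text
[0.4938 0.2207 0.3276] stand xyz mm [-86.4   0.5 327.6] yaw -0.079 toolz [ 0.0002 -0.    ] F [ 0.22 -1.13 -2.51] T [ 0.012  0.104 -0.031] 18.8833
```

View pics/s9.png

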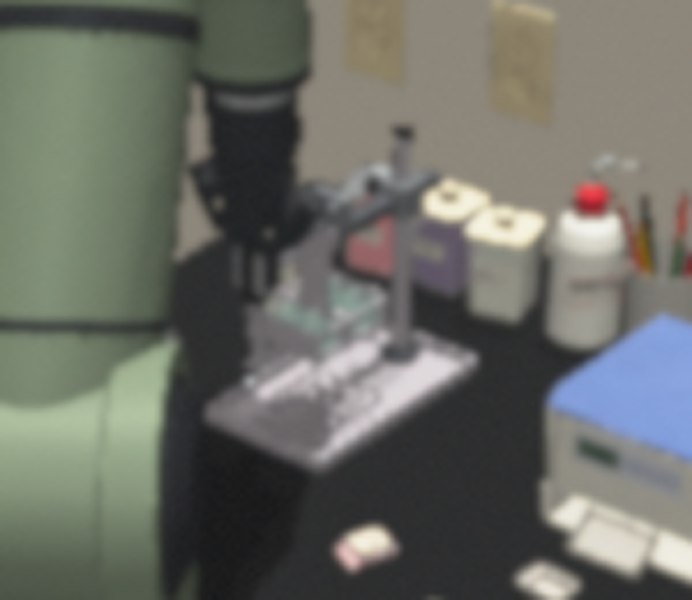

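View pics/t9.png

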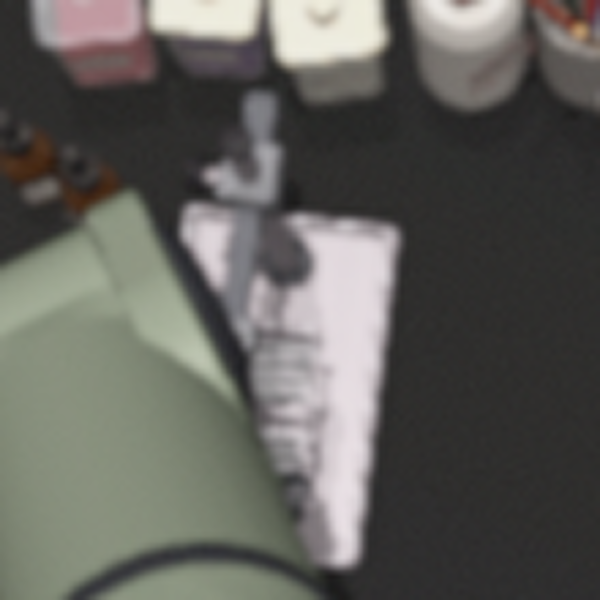

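Emit:
{"name": "arm_command", "arguments": {
  "targets": [
    [[0, 0, 0], [0.1, -0.01, 0], -1],
    [[0, 0, 0], [0.1, -0.01, 0], -1],
    [[0, 0, 0], [0.1, 0, 0], -1],
    [[0, 0, 0], [0, 0, 0], -1]
  ]
}}

```text
t: 19.32
tcp_pos: [0.4968, 0.2205, 0.3276]
tool_rot: [0.0, 0.039, 0.999, -0.0]
contact_force: [0.2, -0.3, -1.5]
width: 0.013
```

Emit:
{"name": "arm_command", "arguments": {
  "targets": [
    [[0, 0, 0], [0.1, -0.01, 0], -1],
    [[0, 0, 0], [0.1, -0.01, 0], -1],
    [[0, 0, 0], [0, 0, 0], -1]
  ]
}}

```text
t: 19.57
tcp_pos: [0.4988, 0.2203, 0.3276]
tool_rot: [0.0, 0.039, 0.999, 0.0]
contact_force: [-0.4, -0.7, -2.6]
width: 0.013
```

Emit:
{"name": "arm_command", "arguments": {
  "targets": [
    [[0, 0, 0], [0.07, -0.01, 0], -1],
    [[0, 0, 0], [0.05, 0, 0], -1],
    [[0, 0, 0], [0, 0, 0], -1]
  ]
}}

```text
t: 19.82
tcp_pos: [0.4999, 0.2203, 0.3276]
tool_rot: [0.0, 0.039, 0.999, -0.0]
contact_force: [0.2, -0.3, -2.3]
width: 0.0127
```

```bash
python3 st.py
```

```text
[0.4999 0.2203 0.3276] stand xyz mm [-80.3   0.5 327.6] yaw -0.0788 toolz [ 0.0001 -0.    ] F [ 0.19 -0.28 -2.27] T [ 0.036  0.125 -0.049] 19.8167
```

Emit:
{"name": "arm_command", "arguments": {
  "targets": [
    [[0, 0, 0], [0.06, -0.01, 0], -1],
    [[0, 0, 0], [0.06, 0, 0], -1],
    [[0, 0, 0], [0, 0, 0], -1]
  ]
}}

```text
t: 20.07
tcp_pos: [0.5011, 0.2202, 0.3276]
tool_rot: [0.0, 0.039, 0.999, 0.0]
contact_force: [0.4, -0.2, -2.5]
width: 0.013
```

Emit:
{"name": "arm_command", "arguments": {
  "targets": [
    [[0, 0, 0], [0.06, -0.01, 0], -1],
    [[0, 0, 0], [0.06, 0, 0], -1],
    [[0, 0, 0], [0, 0, 0], -1]
  ]
}}

```text
t: 20.32
tcp_pos: [0.5023, 0.2201, 0.3276]
tool_rot: [0.0, 0.039, 0.999, 0.0]
contact_force: [0.5, -0.0, -0.8]
width: 0.0132
```

Emit:
{"name": "arm_command", "arguments": {
  "targets": [
    [[0, 0, 0], [0.05, -0.01, 0], -1],
    [[0, 0, 0], [0.05, 0, 0], -1],
    [[0, 0, 0], [0, 0, 0], -1]
  ]
}}

```text
t: 20.57
tcp_pos: [0.5033, 0.2199, 0.3276]
tool_rot: [0.0, 0.039, 0.999, -0.0]
contact_force: [-0.0, 0.3, -0.0]
width: 0.0132
```

```bash
python3 st.py
```

```text
[0.5033 0.2199 0.3276] stand xyz mm [-76.9   0.5 327.6] yaw -0.0789 toolz [ 0. -0.] F [-0.03  0.34 -0.03] T [0.036 0.08  0.002] 20.5667
```

Emit:
{"name": "arm_command", "arguments": {
  "targets": [
    [[0, 0, 0], [0.05, -0.01, 0], -1],
    [[0, 0, 0], [0.05, 0, 0], -1],
    [[0, 0, 0], [0, 0, 0], -1]
  ]
}}

```text
t: 20.82
tcp_pos: [0.5042, 0.2199, 0.3276]
tool_rot: [-0.0, 0.039, 0.999, -0.0]
contact_force: [0.3, -0.0, -0.9]
width: 0.013
```

Emit:
{"name": "arm_command", "arguments": {
  "targets": [
    [[0, 0, 0], [0.05, -0.01, 0], -1],
    [[0, 0, 0], [0.03, 0, 0], -1],
    [[0, 0, 0], [0, 0, 0], -1]
  ]
}}

```text
t: 21.07
tcp_pos: [0.5045, 0.2199, 0.3275]
tool_rot: [-0.001, 0.039, 0.999, -0.0]
contact_force: [-6.2, 0.5, 1.3]
width: 0.0127
```

Emit:
{"name": "arm_command", "arguments": {
  "targets": [
    [[0, 0, 0], [0.05, -0.01, 0], -1],
    [[0, 0, 0], [0.03, 0, 0], -1],
    [[0, 0, 0], [0, 0, 0], -1]
  ]
}}

```text
t: 21.32
tcp_pos: [0.5048, 0.2199, 0.3274]
tool_rot: [-0.001, 0.039, 0.999, -0.0]
contact_force: [-11.2, 1.2, 3.3]
width: 0.0127
```

```bash
python3 st.py
```

```text
[0.5048 0.2199 0.3274] stand xyz mm [-75.4   0.6 327.4] yaw -0.0783 toolz [-0.0028 -0.0004] F [-11.18   1.18   3.35] T [ 0.152  2.127 -0.031] 21.3167
```

Emit:
{"name": "arm_command", "arguments": {
  "targets": [
    [[0, 0, 0], [-0.12, 0.01, 0], -1],
    [[0, 0, 0], [0, 0, 0], -1],
    [[0, 0, 0], [0, 0, -0.06], -1],
    [[0, 0, 0], [0, 0, 0], -1]
  ]
}}

```text
t: 21.65
tcp_pos: [0.5044, 0.2198, 0.3269]
tool_rot: [-0.0, 0.039, 0.999, -0.0]
contact_force: [-5.2, 0.3, 0.6]
width: 0.0128
```

```bash
python3 st.py
```

```text
[0.5044 0.2198 0.3269] stand xyz mm [-75.7   0.4 326.9] yaw -0.0787 toolz [-0.0005 -0.0001] F [-5.18  0.32  0.6 ] T [ 0.15   0.999 -0.045] 21.65
```

Emit:
{"name": "arm_command", "arguments": {
  "targets": [
    [[0, 0, 0], [0, 0, -0.03], -1],
    [[0, 0, 0], [0, 0, 0], -1],
    [[0, 0, 0], [0, 0, 0], -1]
  ]
}}

```text
t: 21.9
tcp_pos: [0.5044, 0.2198, 0.3266]
tool_rot: [-0.0, 0.039, 0.999, -0.0]
contact_force: [-5.2, 1.0, 2.1]
width: 0.0129
```

Emit:
{"name": "arm_command", "arguments": {
  "targets": [
    [[0, 0, 0], [0, 0, -0.03], -1],
    [[0, 0, 0], [0, 0, 0], -1],
    [[0, 0, 0], [0, 0, 0], -1]
  ]
}}

```text
t: 22.15
tcp_pos: [0.5044, 0.2198, 0.3263]
tool_rot: [-0.0, 0.039, 0.999, -0.0]
contact_force: [-5.1, 0.1, 1.2]
width: 0.0128
```

```bash
python3 st.py
```

```text
[0.5044 0.2198 0.3263] stand xyz mm [-75.7   0.4 326.3] yaw -0.0787 toolz [-0.0006 -0.0001] F [-5.09  0.13  1.22] T [0.087 1.075 0.022] 22.15
```

Emit:
{"name": "arm_command", "arguments": {
  "targets": [
    [[0, 0, 0], [-0.08, 0.01, 0], -1],
    [[0, 0, 0], [0, 0, 0], -1],
    [[0, 0, 0], [0, 0, 0], -1]
  ]
}}

```text
t: 22.4
tcp_pos: [0.504, 0.2198, 0.3264]
tool_rot: [0.0, 0.039, 0.999, 0.0]
contact_force: [-0.6, -0.2, -1.8]
width: 0.013
```

```bash
python3 st.py
```

```text
[0.504  0.2198 0.3264] stand xyz mm [-76.1   0.4 326.4] yaw -0.079 toolz [0.0006 0.    ] F [-0.57 -0.24 -1.81] T [-0.009  0.085 -0.021] 22.4
```

Emit:
{"name": "arm_command", "arguments": {
  "targets": [
    [[0, 0, 0], [0, 0, -0.03], -1],
    [[0, 0, 0], [0, 0, 0], -1],
    [[0, 0, 0], [0, 0, 0], -1]
  ]
}}

```text
t: 22.65
tcp_pos: [0.5039, 0.2198, 0.3261]
tool_rot: [0.0, 0.039, 0.999, -0.0]
contact_force: [-0.1, 0.5, -2.0]
width: 0.0131
```

```bash
python3 st.py
```

```text
[0.5039 0.2198 0.3261] stand xyz mm [-76.3   0.4 326.1] yaw -0.0789 toolz [ 0.0001 -0.    ] F [-0.06  0.53 -2.  ] T [0.059 0.096 0.026] 22.65
```

Emit:
{"name": "arm_command", "arguments": {
  "targets": [
    [[0, 0, 0], [0, 0, -0.03], -1],
    [[0, 0, 0], [0, 0, 0], -1],
    [[0, 0, 0], [0, 0, 0], -1]
  ]
}}

```text
t: 22.9
tcp_pos: [0.5038, 0.2199, 0.3258]
tool_rot: [0.0, 0.039, 0.999, -0.0]
contact_force: [-0.1, 0.1, -0.7]
width: 0.0129
```

Emit:
{"name": "arm_command", "arguments": {
  "targets": [
    [[0, 0, 0], [0, 0, -0.03], -1],
    [[0, 0, 0], [0, 0, 0], -1],
    [[0, 0, 0], [0, 0, 0], -1]
  ]
}}

```text
t: 23.15
tcp_pos: [0.5038, 0.2199, 0.3255]
tool_rot: [0.0, 0.039, 0.999, -0.0]
contact_force: [0.8, 0.8, -0.9]
width: 0.0127
```

Emit:
{"name": "arm_command", "arguments": {
  "targets": [
    [[0, 0, 0], [0, 0, -0.03], -1],
    [[0, 0, 0], [0, 0, 0], -1],
    [[0, 0, 0], [0, 0, 0], -1]
  ]
}}

```text
t: 23.4
tcp_pos: [0.5038, 0.2199, 0.3252]
tool_rot: [0.0, 0.039, 0.999, 0.0]
contact_force: [0.1, -0.1, 0.7]
width: 0.013
```

```bash
python3 st.py
```

```text
[0.5038 0.2199 0.3252] stand xyz mm [-76.3   0.5 325.2] yaw -0.0788 toolz [0.0001 0.0001] F [ 0.12 -0.08  0.68] T [0.005 0.087 0.004] 23.4
```

Emit:
{"name": "arm_command", "arguments": {
  "targets": [
    [[0, 0, 0], [0, 0, 0], -0.65],
    [[0, 0, 0], [0, 0, 0], -0.5],
    [[0, 0, 0], [0, 0, 0], -0.3],
    [[0, 0, 0], [0, 0, 0], -0.1],
    [[0, 0, 0], [0, 0, 0], 0]
  ]
}}

```text
t: 23.82
tcp_pos: [0.5038, 0.2199, 0.3252]
tool_rot: [0.0, 0.039, 0.999, 0.0]
contact_force: [0.9, 0.2, 0.5]
width: 0.0427
```

```bash
python3 st.py; python3 snap.py w10
```

```text
[0.5038 0.2199 0.3252] stand xyz mm [-76.4   0.4 325.2] yaw -0.0789 toolz [0. 0.] F [0.85 0.2  0.45] T [-0.045 -0.023  0.031] 23.8167
```

View pics/w10z.png

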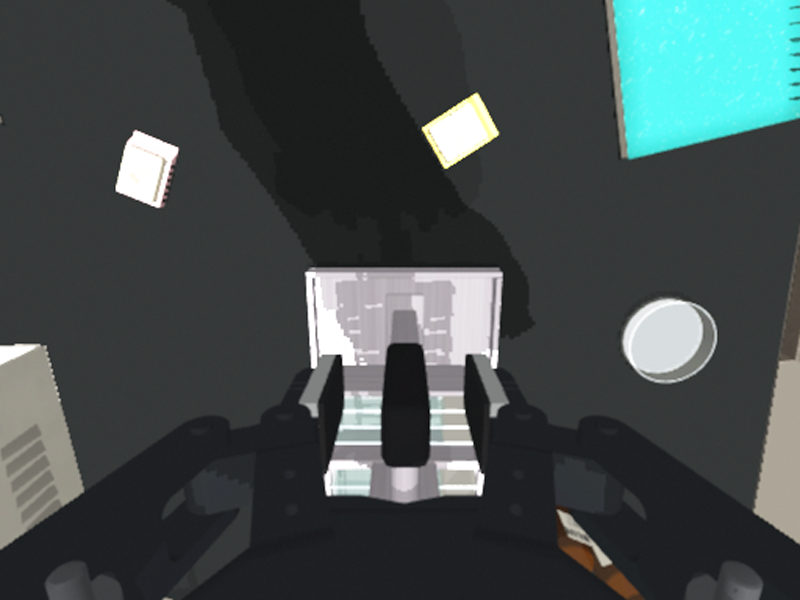

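Emit:
{"name": "arm_command", "arguments": {
  "targets": [
    [[0, 0, 0], [0, 0, 0.5], 0.2],
    [[0, 0, 0], [0, 0, 1.5], 0.2],
    [[0, 0, 0], [0, 0, 2], 0.2],
    [[0, 0, 0], [0, 0, 3], 0.2],
    [[0, 0, 0], [0, 0, 3], 0.2]
  ]
}}

```text
t: 24.28
tcp_pos: [0.5035, 0.2197, 0.4264]
tool_rot: [-0.0, 0.039, 0.999, -0.0]
contact_force: [0.3, 0.3, -0.7]
width: 0.0512
```

Emit:
{"name": "arm_command", "arguments": {
  "targets": [
    [[0, 0, 0], [-2, -3, 1], 0.2],
    [[0, 0, 0], [0, -4, 0], 0.2],
    [[0, 0, 0], [0, -4, 0], 0.2],
    [[0, 0, 0], [0, -4, 0], 0.2],
    [[0, 0, 0], [0, -2, 0], 0.2]
  ]
}}

```text
t: 24.7
tcp_pos: [0.4832, 0.0455, 0.4359]
tool_rot: [0.0, 0.041, 0.999, -0.0]
contact_force: [0.3, -0.7, 0.3]
width: 0.0506
```

Emit:
{"name": "arm_command", "arguments": {
  "targets": [
    [[0, 0, 0], [0, 0, 0], 0.2],
    [[0, 0, 0], [0, 0, 0], 0.2],
    [[0, 0, 0], [0, 0, 0], 0.2]
  ]
}}

```text
t: 24.95
tcp_pos: [0.4838, 0.0505, 0.4355]
tool_rot: [0.0, 0.039, 0.999, 0.0]
contact_force: [-0.2, 0.0, 0.2]
width: 0.0513
```

```bash
python3 st.py; python3 snap.py w11 keeper carrier; python3 - <<'E'
import cv2
a=cv2.imread("pics/w11.png"); cv2.imwrite("pics/w11d.png",cv2.resize(a[190:360,352:512],(560,595),interpolation=cv2.INTER_CUBIC))
E
```

```text
[0.4838 0.0505 0.4355] stand xyz mm [ -82.9 -170.   435.5] yaw -0.0783 toolz [0.0003 0.0004] F [-0.22  0.03  0.24] T [ 0.02  -0.004  0.03 ] 24.95
keeper [(array([428., 257., 480., 269.]), 0.59)]
carrier [(array([359., 163., 478., 276.]), 0.68)]
```

View pics/w11z.png

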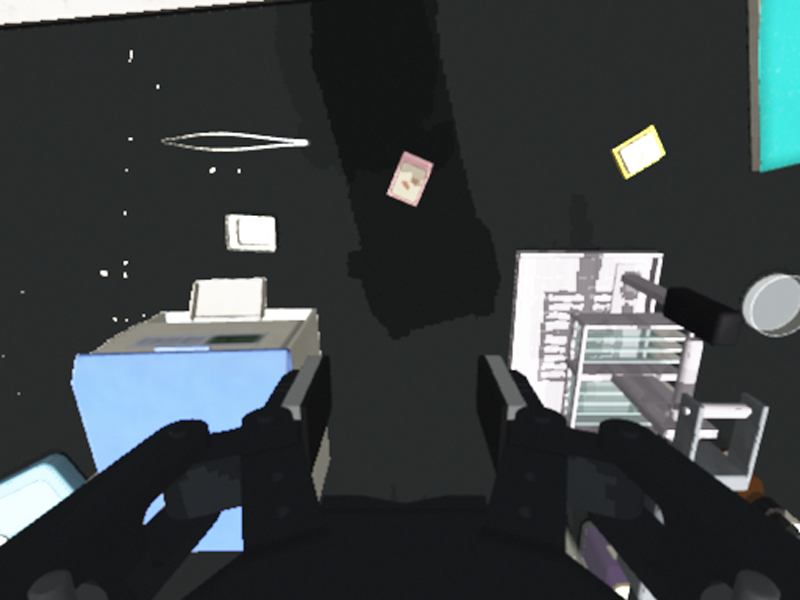

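View pics/w11d.png

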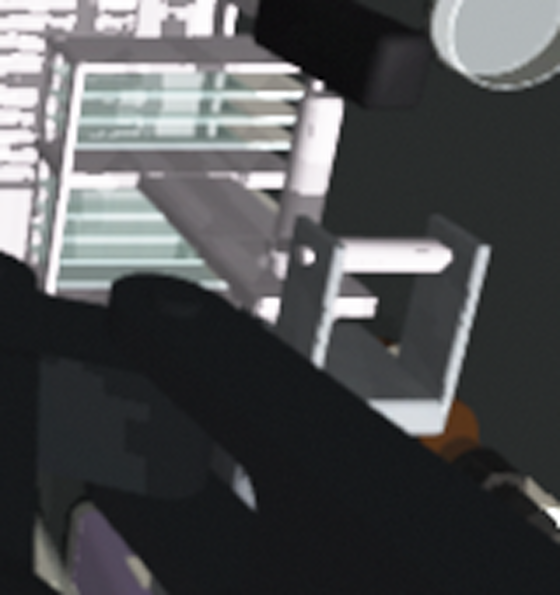

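```bash
python3 -c "
from h import *;print(job.finish_job())"
```

```text
the job is handed in; nothing more can be done
None
```

I hung the carrier on the peg, level and past the flap, and handed the job in at about 25 s. I couldn't see the flap's angle directly.

**Finding the peg:** Raising the plate top against the peg's underside put the peg's axis at about 165 mm, within roughly 1 mm of index height. Stepping the eye sideways met a wall on each side, which confirmed it was on the peg, and I centred it.

**Pushing in:** I met the stop collar with the eye at about x = -5 mm, so the peg arm sits about 1.5 mm further in than index. I backed off slightly and lowered until the peg took the weight. Then I let go and moved the arm clear.

**Last checks:**
- **Forces:** the highest force I read was about 12 N, against the collar.
- **Carrier:** the wrist pictures after release show it hanging level on the peg. The eye is at about x = -6 mm by the arm's reading.
- **Flap:** its 1–3 N lift did not show above the roughly 1 N sensor noise on the way in. I take it as closed because the eye is well past the closing point. It also looks the same as before, when it was down.
- **Bystanders:** I saw no sign that any had moved in the pictures, but I did not measure them.
- **Camera disagreement:** two views put the stand's sideways position 2.2 mm apart; feeling for it settled about 0.5 mm from the first one.

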